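# Open the carton and bring out the gift box

## Task

The tape of the small shipping carton is already cut: fold both of its long flaps right over to the outside, until they lie about level or lower and the carton is wide open. Then lift out the gift box and lower it flat into the brass tray, inside the rim and right way up, letting go only once it is down. Leave both flaps open and do not knock over the upright wooden stamp.

Things in the scene. Friction and masses are not known exactly. Their poses are not given: they have to be found in the camera images.
- carton: Brown cardboard carton, fixed to the table, outside 208 mm (its x) by 148 mm (y), walls 4 mm, rim 76 mm high. Origin: centre of its underside, z up. Short end flaps hang down outside its x ends, 20 mm out. Inside, a cardboard bed holds the gift box: bed floor at z 26 mm, a 158 x 70 mm nest (x, y) with lips 8 mm high (top z 34 mm), 35 mm of free width beside the box on each y side.
- flap_left (a joint): Angle of the long flap on the carton's +y side: 0 = closed, lying level over the carton; 1.57 = upright; 3.14 = level outside; stop at 3.4. It starts half sprung up, 0.6 to 1.0. Stiff paper crease: it stays where it is left and needs under 1 N at its edge. Flap 204 mm long, 66 mm from crease to free edge, 3.6 mm thick.
- flap_right (a joint): The same for the equal flap on the carton's -y side: 0 closed, 1.57 upright, 3.14 level outside. At 0 a gap of 12 mm is left between the two free edges; at 0.6 each 34 mm, at 1.0 each 73 mm.
- flap_left_hinge (a point): Middle of the left flap's crease, fixed on the carton at (0, +72, 78) mm in its frame. The crease runs along the carton's x.
- flap_right_hinge (a point): Middle of the right flap's crease, fixed on the carton at (0, -72, 78) mm in its frame. The crease runs along the carton's x.
- flap_left_edge (a point): Middle of the left flap's free edge, 66 mm from its crease; moves with the flap.
- flap_right_edge (a point): Middle of the right flap's free edge, 66 mm from its crease; moves with the flap.
- gift_box: Dark blue lidded gift box (the lid does not come off) lying in the carton, 62 mm (its x) by 150 mm (y) by 34 mm high, about 90 g; its y lies along the carton's x. Origin: centre of its underside, z up. Grasp it across the 62 mm, at mid length. Its top is at z 60 mm in the carton, 16 mm below the rim. Like ones stand at the back of the table and stay there.
- brass_tray: Loose brass tray with a lobed rim, 221 mm (its x) by 126 mm (y), rim top 16 mm high, floor 2 mm above the table. Flat inside about 200 x 105 mm with its corners cut off; the gift box lies flat when its long side runs along the tray's x and it is centred to about 12 mm. Origin: centre of its underside, z up.
- stamp: Upright hand stamp with a turned brown wooden handle, 30 mm wide, 73 mm high, standing loose behind the tray and the carton. Origin: centre of its underside, z up. Leave it standing.
Things that resemble listed ones, but are neither listed nor needed, are in the scene too. There is more than one size of the stamp; the one meant has the size given above.

How it is judged:
By the outcome, as a careful person would: the job done as asked, in the order asked, and still so for the second after the job is handed in, with the robot touching nothing.
It also fails if it takes over 64 s, if anything falls off the work surface, if the arm or the gripper's body presses on something with over 40 N, if the wrist force passes 120 N, or if a joint passes its speed limit or range.

## Robot

A 6-joint arm with a two-finger parallel gripper is mounted at the origin on a cart in front of the work surface, level with it; the furniture and walls round the work are solid. World frame = base frame: x ahead of the robot, y to its left, z up, the work surface at z = 0. Lengths are in m, angles in degrees, forces in N, time in s.
With the tool pointing down it reaches from about 0.325 to 0.9 m from the base axis. Payload 3.5 kg.
Tool frame: the origin (TCP) lies at the very end of the fingers, on their centre line; the grasp point (between the pads) lies 19 mm behind it; z points along the fingers, y is the direction in which the jaws open and shut (so a half turn about z gives the same grasp; the last joint's range is limited). The gripper opens to 85 mm and grips with 20 to 120 N. Pads are 22 mm wide; open, the fingers measure 114 mm over their backs; the gripper's body (76 mm by 85 mm) begins 54 mm behind the grasp point. The pads swing forward as they close: fully open they stand 13 mm farther back than shut.
Start: joints at [60.768, 15.837, -1.513, 72.651, 0, 84.076], TCP at [0.247, 0.574, 0.192] pointing down, gripper open.
Joint ranges: [-178.77, 178.77], [-48.84, 107.48], [-61.69, 71.31], [-111.58, 123.2], [-90, 87.43], [-180, 180]. Speed limits (degrees/s): [147.25, 147.25, 180, 180, 180, 180].

## Interface

Orientations are given as a 3x3 rotation matrix whose columns are the frame's x, y, z axes.
In Python, from station import readout, eyes, workorder gives the robot as it stands.
- The arm moves only by the tool drive_tool, never from a script. Its argument "increments" is a list that holds one entry, the list of rows, each a list of 7 numbers: the finger opening in mm, from 0 to 85.4, then the shift along the tool's x, y, z as a fraction of full scale, then the turn, a rotation vector about the tool's x, y, z as a fraction of full scale. In form: [[[hand, dx, dy, dz, rx, ry, rz], ...]]. A call has exactly 10 rows; each row shifts and turns the commanded pose from where the row before left it, along the tool's axes as they then stand; what a row does not reach is not made up. Full scale, the value 1, is 0.02 m for a shift and 10 degrees for a turn. A row lasts 1/8 s, in which the tool goes at most 62.5 mm and 10.7 degrees, less where a joint would pass 70% of its speed; a pose out of reach is approached as far as the arm can. A call with a number of a shift or a turn outside -1 to 1 is refused whole. A call with a gripper value outside its range is refused whole. The fingers move at their own pace and stop on an object; the grip force is fixed at half the most. Time passes only in rows, so rows that do not move let the fingers close, or fill a call up. It gives the time, the measured TCP pose, the force and the opening at its end, in the units of the state.
- readout.get_state(): the state, without advancing time (a new reading comes with each control period).
- eyes.camera(name): name is "scene" or "top" or "wrist"; returns the picture (400x640x3 uint8, blue, green, red); there is no depth.
- eyes.get_calibration(name): a dict with "fx", "fy", "cx", "cy" (pixels), "xyz" and "rotation" of the camera in the world; the wrist camera has in their place "hand_eye" (4x4, takes a point from camera to tool coordinates, whose origin is the TCP and whose axes are the flange's). Camera axes: x right, y up, looking along -z (the intrinsics and any distortion apply to the point x, -y, -z); pixel columns grow to the right and rows downward; lengths in m; the calibration is good to about 2 mm. A picture is of the moment at which its call begins: read the wrist's pose just before it. get_calibration takes no time and is no camera call.
- workorder.job_done(): hands the job in, once; it reports no verdict.
The state is a dict: "time": time; "q": joint angles; "qd": joint speeds; "effort": joint torques, N m; "position": TCP position; "tool_rot": TCP orientation; "ft_force": force on the tool from outside, world axes, zero at the start; "torque": the same for the moment, N m; "finger_gap": finger opening in m.
Only numpy, scipy, OpenCV 4.12 (cv2) and the standard library are available. Lean on these libraries where they do the work, as an engineer would, in place of code of your own. Each camera call takes 0.05 s, during which the arm holds its last target.

## Working session

There is one attempt and no reset: what is moved stays moved. The work goes in short steps, Python scripts to look and compute and a tool call to move; the robot and the scene stay as the last step left them, time stands still between calls to the robot, and variables do not carry over. Pictures are saved under pics/ and viewed, and the job is handed in when it is done.

Besides the shell and the picture viewer there is one more tool, called after "Request:" as name(argument=value, ...), one argument or row to a line, values as JSON. drive_tool: Moves the arm, as the interface text tells. Its arguments: {"type":"object","properties":{"increments":{"type":"array"}},"required":["increments"]}

```bash
mkdir -p pics; ls
python3 - <<'E'
from station import readout, eyes, workorder
import cv2
s=readout.get_state()
print({k:s[k] for k in s})
for n in ("scene","top","wrist"):
    cv2.imwrite(f"pics/{n}0.png",eyes.camera(n)); print(n,eyes.get_calibration(n))
E
```

```text
pics
{'time': 0.0, 'q': array([ 6.07690040e+01,  1.58818093e+01, -1.59746390e+00,  7.26499280e+01,
        2.09171817e-04,  8.40744189e+01]), 'qd': array([ 0.0064222 , -0.08729107,  0.04292953,  0.00132425,  0.05002164,
        0.0485769 ]), 'effort': array([ 1.72333523e-03, -4.45504367e+01,  2.95206213e+01,  1.64061750e-02,
       -1.39120480e-04,  6.37392773e-06]), 'position': array([0.24686914, 0.57324452, 0.19052442]), 'tool_rot': array([[-9.18408863e-01,  3.95631067e-01, -1.10436698e-03],
       [ 3.95632538e-01,  9.18406789e-01, -1.96604835e-03],
       [ 2.36428330e-04, -2.24255974e-03, -9.99997458e-01]]), 'ft_force': array([-0.06759375,  0.43528622,  0.46422228]), 'torque': array([-0.00881912, -0.03656884, -0.010947  ]), 'finger_gap': 0.08537501078174885}
scene {'fx': 458.2969038052082, 'fy': 458.2969038052082, 'cx': 326.3850720408707, 'cy': 207.8361875941936, 'xyz': array([-0.27304668, -0.60234471,  0.57899614]), 'rotation': array([[ 0.46081833,  0.41038145, -0.78691393],
       [-0.88741397,  0.22500858, -0.4023277 ],
       [ 0.01195456,  0.8837184 ,  0.46786631]])}
top {'fx': 445.50375277592815, 'fy': 445.50375277592815, 'cx': 323.1051321567486, 'cy': 197.9111978818804, 'xyz': array([ 0.32053901, -0.19417664,  1.21092809]), 'rotation': array([[ 0.08618522,  0.97559163, -0.20197299],
       [-0.99627539,  0.08495106, -0.01478745],
       [ 0.00273131,  0.20249518,  0.97927945]])}
wrist {'fx': 277.2522150269119, 'fy': 277.2522150269119, 'cx': 319.6062121675563, 'cy': 197.5367289504398, 'hand_eye': array([[-8.49358840e-04,  9.46382578e-01,  3.23046892e-01,
         8.46665147e-02],
       [ 9.99999434e-01,  5.96668082e-04,  8.81240736e-04,
        -7.41439049e-04],
       [ 6.41239111e-04,  3.23047458e-01, -9.46382549e-01,
        -1.82643644e-01],
       [ 0.00000000e+00,  0.00000000e+00,  0.00000000e+00,
         1.00000000e+00]])}
```

View pics/top0.png

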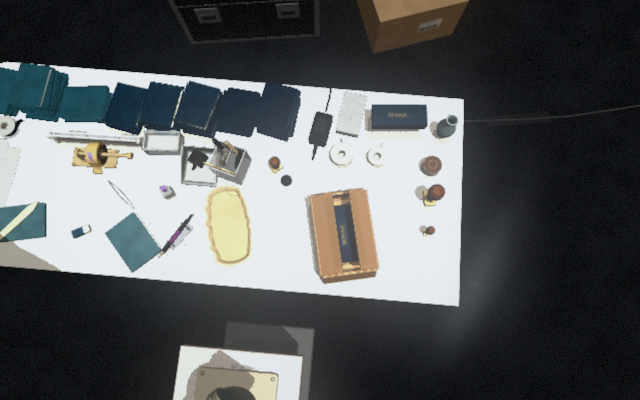

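View pics/scene0.png

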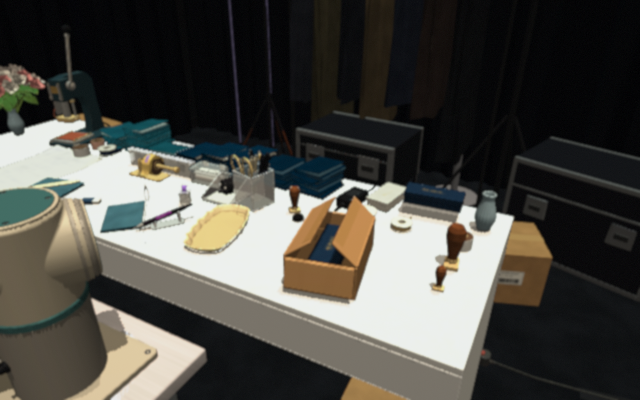

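View pics/wrist0.png

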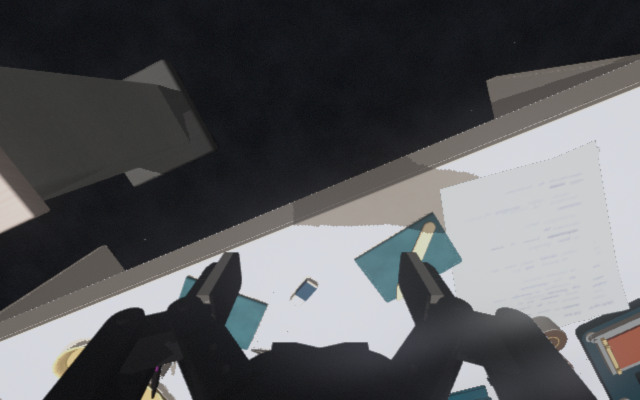

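The top view shows the carton at about (345,235), the tray at (228,226), and stamp candidates at (275,163), (435,193) and (430,230). I'll enlarge these and measure them.

```bash
cat > h.py <<'E'
import numpy as np, cv2
from station import readout, eyes
def ray(cal,u,v):
    d=np.array([(u-cal['cx'])/cal['fx'],-(v-cal['cy'])/cal['fy'],-1.0])
    return cal['rotation']@d
def at_z(n,u,v,z,cal=None):
    cal=cal or eyes.get_calibration(n)
    d=ray(cal,u,v); o=np.array(cal['xyz']); return o+d*(z-o[2])/d[2]
def proj(n,p,cal=None):
    cal=cal or eyes.get_calibration(n)
    c=cal['rotation'].T@(np.array(p)-cal['xyz'])
    return np.array([cal['cx']+cal['fx']*c[0]/-c[2], cal['cy']-cal['fy']*c[1]/-c[2]])
def wristcal(s):
    c=dict(eyes.get_calibration('wrist')); H=c['hand_eye']
    c['xyz']=s['position']+s['tool_rot']@H[:3,3]; c['rotation']=s['tool_rot']@H[:3,:3]; return c
E
python3 - <<'E'
import cv2
from h import *
t=cv2.imread('pics/top0.png'); 
c=t[180:290,190:390]; cv2.imwrite('pics/top0c.png',cv2.resize(c,None,fx=4,fy=4,interpolation=cv2.INTER_CUBIC))
s=cv2.imread('pics/scene0.png'); c=s[180:305,170:370]; cv2.imwrite('pics/scene0c.png',cv2.resize(c,None,fx=4,fy=4,interpolation=cv2.INTER_CUBIC))
for n,(u,v) in dict(stA=(278,168),stB=(431,203),stC=(429,233)).items(): print(n,at_z('top',u,v,0.0))
# stamp heights: base in scene, top in scene
for n,(b,t_) in dict(A=((294,212),(294,185)),B=((452,267),(456,222)),C=((438,290),(441,264))).items():
    P=at_z('scene',*b,0); 
    hs=[h for h in np.arange(0.02,0.2,0.001)]
    best=min(hs,key=lambda h:abs(proj('scene',P+[0,0,h])[1]-t_[1])); print(n,P,best)
E
```

```text
stA [ 0.6449062  -0.04204071  0.        ]
stB [ 0.58187851 -0.47497751  0.        ]
stC [ 0.49783463 -0.47264365  0.        ]
A [ 0.63857675 -0.04004589  0.        ] 0.07900000000000006
B [ 0.58767511 -0.47222385  0.        ] 0.11300000000000009
C [ 0.49373275 -0.46686727  0.        ] 0.06400000000000004
```

View pics/top0c.png

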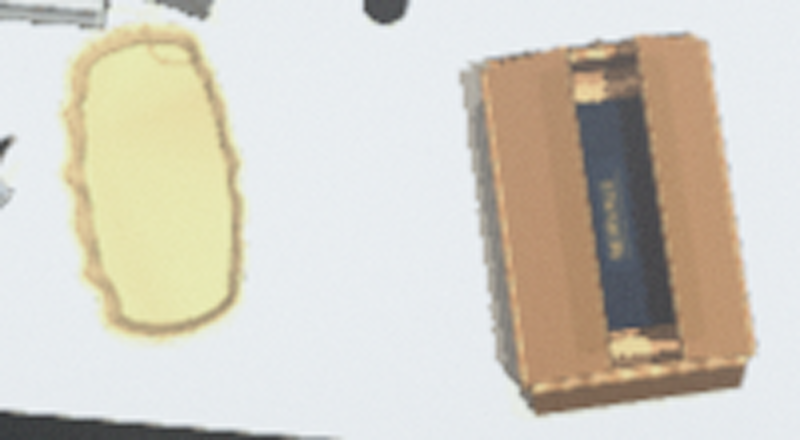

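View pics/scene0c.png

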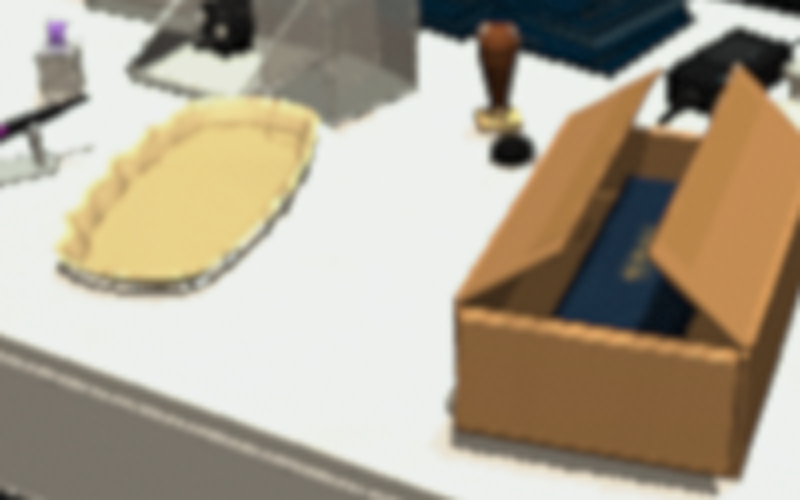

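Run:
```python
from h import *
from scipy.optimize import least_squares
P=[at_z('top',190+a/4,180+b/4,0.077) for a,b in [(485,62),(527,385),(705,38),(752,355)]]
P=np.array(P);print(P.round(4))
print('len',np.linalg.norm(P[0]-P[1]),np.linalg.norm(P[2]-P[3]),'wid',np.linalg.norm(P[0]-P[2]),np.linalg.norm(P[1]-P[3]))
d=P[0]+P[2]-P[1]-P[3];print('c',P.mean(0),'yaw',np.degrees(np.arctan2(d[1],d[0])))
for a,b in [(460,308),(742,352)]: print('scene top',at_z('scene',170+a/4,180+b/4,0.077))
for a,b in [(455,438),(738,478)]: print('scene bot',at_z('scene',170+a/4,180+b/4,0.0))
# tray: segment yellowish in top
t=cv2.imread('pics/top0.png'); hsv=cv2.cvtColor(t,cv2.COLOR_BGR2HSV)
m=((hsv[...,1]>50)&(hsv[...,0]>12)&(hsv[...,0]<40)&(hsv[...,2]>100)).astype(np.uint8)
m[:,:200]=0;m[:,260:]=0;m[:180]=0;m[275:]=0
cs,_=cv2.findContours(m,0,1);c=max(cs,key=cv2.contourArea)
W=np.array([at_z('top',*p[0],0.012)[:2] for p in c])
r=cv2.minAreaRect((W*1000).astype(np.float32));print('tray',r)
```

```text
[[ 0.5581 -0.1458  0.077 ]
 [ 0.3542 -0.191   0.077 ]
 [ 0.5865 -0.2873  0.077 ]
 [ 0.385  -0.3304  0.077 ]]
len 0.20882577719117723 0.20608596063341544 wid 0.14435459989440624 0.14280023010562606
c [ 0.47096102 -0.23861212  0.077     ] yaw 12.286025961081416
scene top [ 0.35141563 -0.19422279  0.077     ]
scene top [ 0.38321662 -0.32995045  0.077     ]
scene bot [ 0.34705146 -0.19124732  0.        ]
scene bot [ 0.38617642 -0.32998452  0.        ]
tray ((472.90185546875, 74.76268768310547), (215.0959014892578, 116.53351593017578), 19.055429458618164)
```

```bash
cat >> h.py <<'E'
C=np.array([0.4715,-0.239]); YAW=np.radians(12.3)
def cw(p,c=C,yaw=YAW):
    p=np.array(p,float); R=np.array([[np.cos(yaw),-np.sin(yaw)],[np.sin(yaw),np.cos(yaw)]])
    return np.r_[c+R@p[:2],p[2]]
def flap(side,th,x,r=.066): return cw([x,side*(.072-r*np.cos(th)),.078+r*np.sin(th)])
E
python3 - <<'E'
from h import *
for s in(1,-1):
  for th in np.arange(.5,1.2,.1):
    a=[proj('top',flap(s,th,x)) for x in(.102,-.102)]; b=[proj('scene',flap(s,th,x)) for x in(.102,-.102)]
    print(s,round(th,2),[((q-[190,180])*4).round() for q in a],[((q-[170,180])*4).round() for q in b])
t=cv2.imread('pics/top0.png');c=cv2.resize(t[180:290,300:390],None,fx=7,fy=7,interpolation=cv2.INTER_CUBIC)[:600]
for sd,col in((1,(0,255,0)),(-1,(255,0,255))):
  for th in(.6,.8,1.0):
    a=[tuple(((proj('top',flap(sd,th,x))-[300,180])*7).astype(int)) for x in(.102,-.102)]
    cv2.line(c,tuple(map(int,a[0])),tuple(map(int,a[1])),col,1)
cv2.imwrite('pics/fl.png',c)
s=cv2.imread('pics/scene0.png');c=cv2.resize(s[190:305,270:385],None,fx=5,fy=5,interpolation=cv2.INTER_CUBIC)
for sd,col in((1,(0,255,0)),(-1,(255,0,255))):
  for th in(.6,.8,1.0):
    a=[tuple(((proj('scene',flap(sd,th,x))-[270,190])*5).astype(int)) for x in(.102,-.102)]
    cv2.line(c,tuple(map(int,a[0])),tuple(map(int,a[1])),col,1)
cv2.imwrite('pics/fs.png',c)
E
```

```text
1 0.5 [array([576.,  44.]), array([621., 367.])] [array([675.,  76.]), array([572., 262.])]
1 0.6 [array([571.,  42.]), array([615., 368.])] [array([669.,  66.]), array([565., 251.])]
1 0.7 [array([565.,  41.]), array([609., 368.])] [array([663.,  57.]), array([557., 240.])]
1 0.8 [array([558.,  40.]), array([602., 369.])] [array([655.,  48.]), array([548., 230.])]
1 0.9 [array([550.,  40.]), array([594., 370.])] [array([647.,  40.]), array([538., 221.])]
1 1.0 [array([541.,  40.]), array([586., 370.])] [array([638.,  33.]), array([527., 212.])]
1 1.1 [array([532.,  40.]), array([576., 371.])] [array([628.,  27.]), array([515., 204.])]
-1 0.5 [array([620.,  38.]), array([666., 361.])] [array([723.,  82.]), array([630., 271.])]
-1 0.6 [array([626.,  35.]), array([672., 360.])] [array([730.,  74.]), array([637., 262.])]
-1 0.7 [array([633.,  33.]), array([680., 359.])] [array([737.,  67.]), array([646., 254.])]
-1 0.8 [array([640.,  30.]), array([688., 358.])] [array([745.,  60.]), array([655., 247.])]
-1 0.9 [array([649.,  28.]), array([697., 356.])] [array([754.,  54.]), array([666., 240.])]
-1 1.0 [array([658.,  25.]), array([706., 355.])] [array([764.,  49.]), array([677., 235.])]
-1 1.1 [array([667.,  23.]), array([716., 353.])] [array([775.,  45.]), array([689., 231.])]
```

View pics/fl.png

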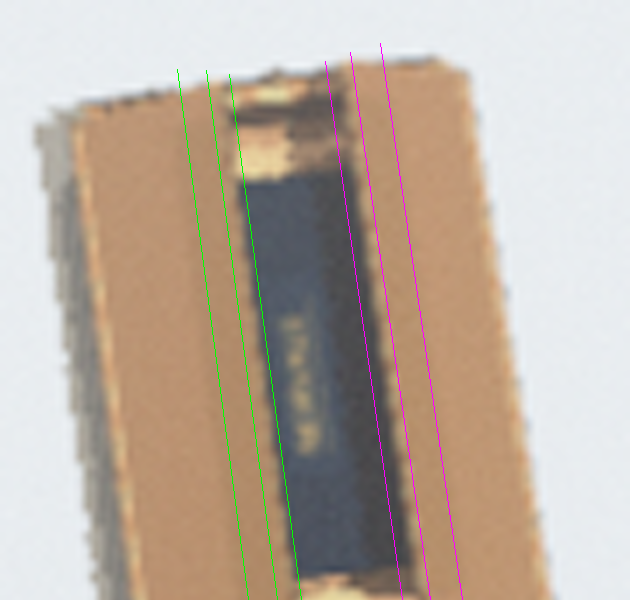

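View pics/fs.png

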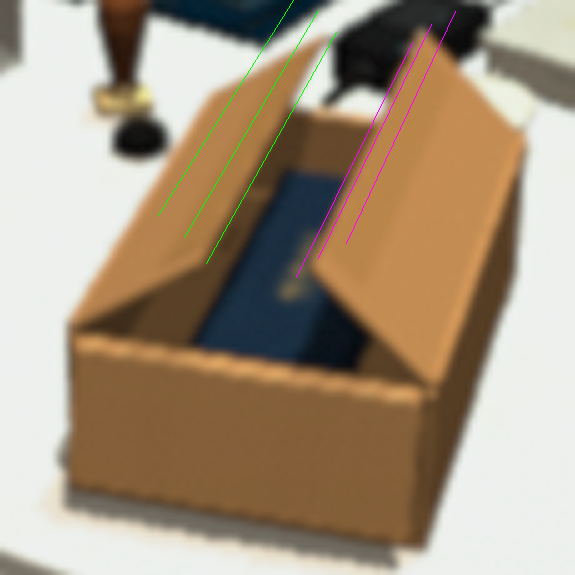

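Candidates for the stamp: A (278,165), B (435,195) and C (430,231). A is the only one behind the tray and carton and it measures about 79 mm high, so A is the one meant. The enlarged crop confirms it at world (0.64,-0.04), clear of the flaps' sweep. Carton: centre (0.4715,-0.239), yaw 12.3°, and its measured size fits the description. The flaps stand at about 0.63 and 0.75. I'll move over the gap now.

Request:
drive_tool(
  increments=[
    [[0,-0.8,-1,0,0,0,0],[0,-0.8,-1,0,0,0,0],[0,-0.8,-1,0,0,0,0],[0,-0.8,-1,0,0,0,0],[0,-0.8,-1,0,0,0,0],[0,-0.8,-1,0,0,0,0],[0,-0.8,-1,0,0,0,0],[0,-0.8,-1,0,0,0,0],[0,-0.8,-1,0,0,0,0],[0,-0.8,-1,0,0,0,0]],
  ],
)

```text
time: 1.4
position: [0.315, 0.326, 0.1914]
tool_rot: [[-0.918, 0.396, -0.0], [0.396, 0.918, -0.0], [0.0, -0.001, -1.0]]
ft_force: [0.4, -0.4, -0.2]
finger_gap: 0.0
```

Request:
drive_tool(
  increments=[
    [[0,-0.8,-1,0,0,0,0],[0,-0.8,-1,0,0,0,0],[0,-0.8,-1,0,0,0,0],[0,-0.8,-1,0,0,0,0],[0,-0.8,-1,0,0,0,0],[0,-0.8,-1,0,0,0,0],[0,-0.8,-1,0,0,0,0],[0,-0.8,-1,0,0,0,0],[0,-0.8,-1,0,0,0,0],[0,-0.8,-1,0,0,0,0]],
  ],
)

```text
time: 2.65
position: [0.3828, 0.0792, 0.1915]
tool_rot: [[-0.918, 0.396, -0.0], [0.396, 0.918, 0.0], [0.0, -0.0, -1.0]]
ft_force: [1.0, 0.2, 0.4]
finger_gap: -0.0001
```

Request:
drive_tool(
  increments=[
    [[0,-0.8,-1,0,0,0,0],[0,-0.8,-1,0,0,0,0],[0,-0.8,-1,0,0,0,0],[0,-0.8,-1,0,0,0,0],[0,-0.8,-1,0,0,0,0],[0,-0.8,-1,0,0,0,0],[0,-0.8,-1,0,0,0,0],[0,-0.8,-1,0,0,0,0],[0,-0.8,-1,0,0,0,0],[0,-0.8,-1,0,0,0,0]],
  ],
)

```text
time: 3.9
position: [0.4506, -0.1677, 0.1914]
tool_rot: [[-0.918, 0.396, -0.0], [0.396, 0.918, 0.0], [0.001, 0.0, -1.0]]
ft_force: [-0.4, 0.6, 0.2]
finger_gap: 0.0003
```

Request:
drive_tool(
  increments=[
    [[0,-0.8,-1,0,0,0,0],[0,-0.8,-1,0,0,0,0],[0,-0.8,-1,0,0,0,0],[0,0,0,0,0,0,-0.89],[0,0,0,0,0,0,-0.89],[0,0,0,0,0,0,-0.89],[0,0,0,0,0,0,-0.89],[0,0,0,0,0,0,0],[0,0,0,0,0,0,0],[0,0,0,0,0,0,0]],
  ],
)

```text
time: 5.15
position: [0.4711, -0.2412, 0.1917]
tool_rot: [[-0.977, -0.212, -0.0], [-0.212, 0.977, 0.0], [0.0, 0.0, -1.0]]
ft_force: [-0.4, 0.1, -0.7]
finger_gap: 0.0003
```

Run:
```python
from h import *
s=readout.get_state(); w=eyes.camera('wrist'); t=eyes.camera('top'); cv2.imwrite('pics/w1.png',w)
cal=wristcal(s); cc=cv2.resize(w,None,fx=1.25,fy=1.25)
cv2.imwrite('pics/t1.png',cv2.resize(t[150:310,250:450],None,fx=4,fy=3.7)[:600])
print(s['time'],s['position'],np.degrees(np.arctan2(s['tool_rot'][1,1],s['tool_rot'][0,1])))
for sd,ths,col in((1,(.6,.7),(0,255,0)),(-1,(.7,.8),(255,0,255))):
  for th in ths:
   a=[proj('wrist',flap(sd,th,x),cal)*1.25 for x in(.102,-.102)]
   cv2.line(cc,tuple(int(v) for v in a[0]),tuple(int(v) for v in a[1]),col,1)
  a=[proj('wrist',cw([x,sd*.072,.078]),cal)*1.25 for x in(.102,-.102)]
  cv2.line(cc,tuple(int(v) for v in a[0]),tuple(int(v) for v in a[1]),(0,0,255),1)
cv2.imwrite('pics/w1o.png',cc)
```

```text
5.15 [ 0.47110701 -0.24119837  0.19169502] 102.22125147397094
```

View pics/w1o.png

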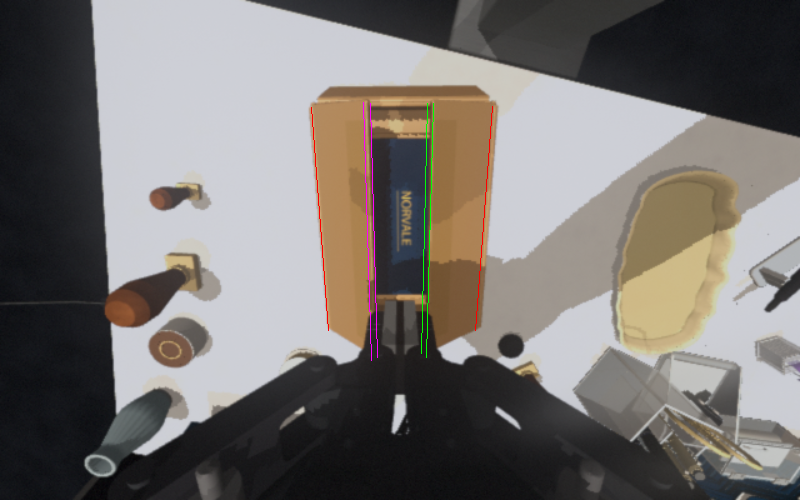

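View pics/t1.png

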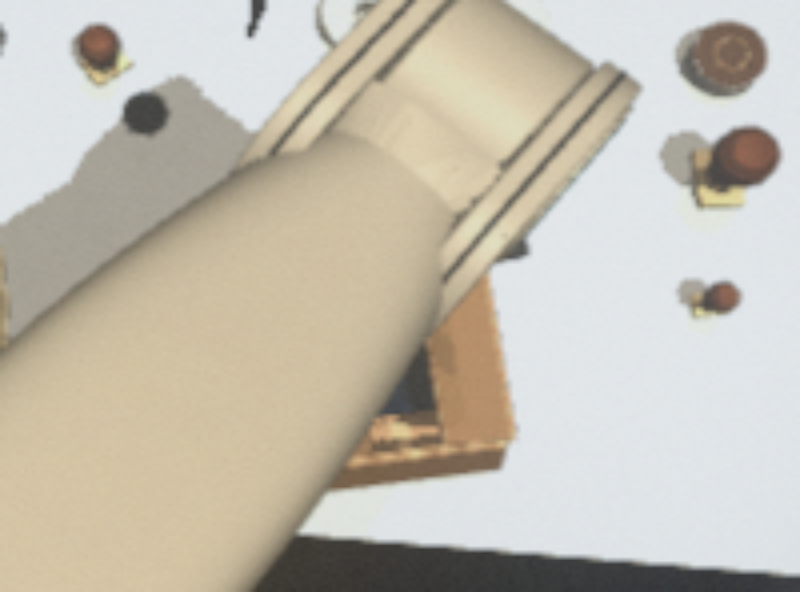

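The wrist overlay matches: red lines mark the creases, and the edges fit left ≈0.65 and right ≈0.75. The tip is centred over the gap. Next: descend shallowly and push the left flap.

Request:
drive_tool(
  increments=[
    [[0,0,-0.05,1,0,0,0],[0,0,0,1,0,0,0],[0,0,0,1,0,0,0],[0,0,0,0.8,0,0,0],[0,0,0,0.4,0,0,0],[0,0,0.5,0,0,0,0],[0,0,0.6,0,0,0,0],[0,0,0.6,0,0,0,0],[0,0,0.6,0,0,0,0],[0,0,0.6,0,0,0,0]],
  ],
)

```text
time: 6.5
position: [0.4589, -0.1845, 0.108]
tool_rot: [[-0.977, -0.213, 0.0], [-0.213, 0.977, -0.0], [-0.0, -0.0, -1.0]]
ft_force: [0.4, 0.2, -0.5]
finger_gap: -0.0001
```

Run:
```python
from h import *
s=readout.get_state(); w=eyes.camera('wrist'); t=eyes.camera('scene'); cv2.imwrite('pics/w2.png',w)
cv2.imwrite('pics/s2.png',t)
print(s['time'],s['position'],s['ft_force'])
```

```text
6.5 [ 0.45886458 -0.18446395  0.10800919] [ 0.35415454  0.19321944 -0.48743478]
```

View pics/w2.png

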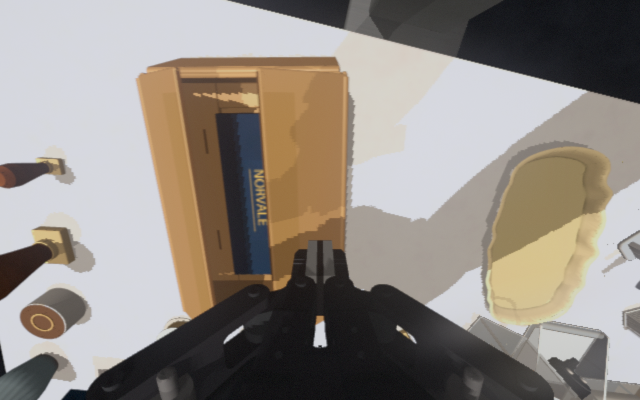

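View pics/s2.png

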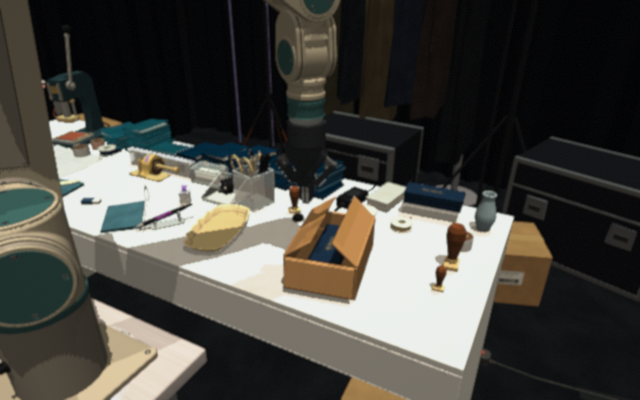

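Run:
```python
from h import *
s=readout.get_state(); print(proj('scene',s['position']), proj('wrist',s['position'],wristcal(s)), proj('wrist',s['position']-[0,0,-.019],wristcal(s)))
R=s['tool_rot']
for o in ([.011,0,0],[-.011,0,0],[0,.015,0],[0,-.015,0]): print(o,proj('wrist',s['position']+R@np.array(o),wristcal(s)))
w=cv2.imread('pics/s2.png');cv2.imwrite('pics/s2c.png',cv2.resize(w[120:310,240:400],None,fx=4,fy=3.1))
w=cv2.imread('pics/w2.png');cv2.imwrite('pics/w2c.png',cv2.resize(w[200:400,220:420],None,fx=3,fy=3))
```

```text
[307.40071595 218.38313583] [319.54789196 227.10904582] [319.54844968 239.34434262]
[0.011, 0, 0] [319.5336591  212.96802408]
[-0.011, 0, 0] [319.56162896 240.75741736]
[0, 0.015, 0] [340.31643166 227.09633021]
[0, -0.015, 0] [298.78133935 227.12176021]
```

View pics/s2c.png

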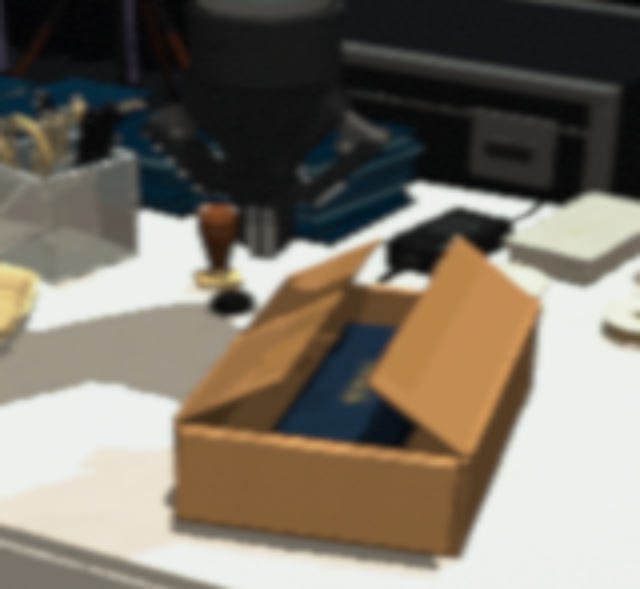

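View pics/w2c.png

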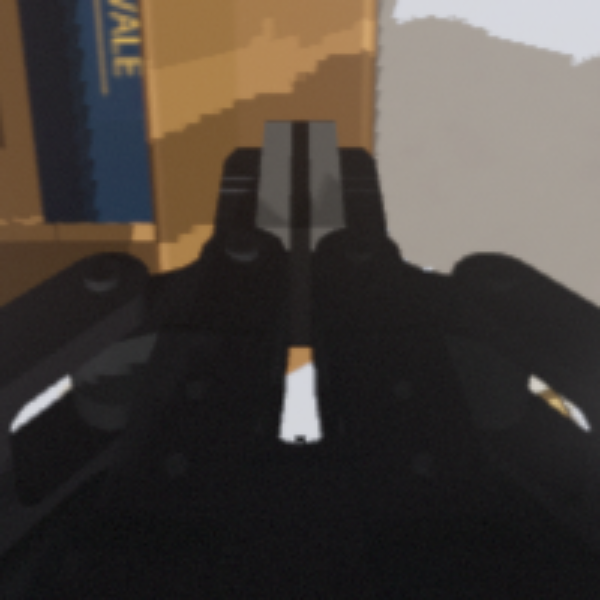

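Run:
```python
from h import *
s=readout.get_state(); w=wristcal(s); sc=eyes.get_calibration('scene')
d1=ray(sc,305.7,200.6); d2=ray(w,319.5,240)
A=np.c_[d1,-d2]; k=np.linalg.lstsq(A,w['xyz']-sc['xyz'],rcond=None)[0]
p1=sc['xyz']+k[0]*d1; p2=w['xyz']+k[1]*d2
print(p1,p2, s['position'], s['tool_rot'].T@((p1+p2)/2-s['position']))
print(w['xyz'])
for h in(0,.01,.02,.03,.04):print(h,proj('scene',s['position']+[0,0,h]),proj('wrist',s['position']+[0,0,h],w))
```

```text
[ 0.44435041 -0.18827064  0.15701168] [ 0.44352881 -0.18714611  0.15671836] [ 0.45833065 -0.18388538  0.10769833] [ 0.01489449 -0.00062032 -0.04916147]
[ 0.37550757 -0.20198148  0.29037482]
0 [307.40071595 218.38313583] [319.54789196 227.10904582]
0.01 [307.36525331 214.21449146] [319.54817239 233.26111854]
0.02 [307.32944321 210.0050032 ] [319.5484821  240.05554326]
0.03 [307.29328052 205.75406784] [319.54882593 247.59846561]
0.04 [307.25676001 201.46107021] [319.54920984 256.02078121]
```

Run:
```python
from h import *
s=readout.get_state(); w=wristcal(s); R=s['tool_rot']
for x in (.011,0,-.011):
  for z in(0,-.01,-.02,-.03,-.04,-.05): 
    p=s['position']+R@np.array([x,0,z]); print(x,z,proj('wrist',p,w).round(1),proj('scene',p).round(1))
im=cv2.imread('pics/s2.png');cv2.imwrite('pics/s2d.png',cv2.resize(im[180:240,280:340],None,fx=9,fy=9,interpolation=cv2.INTER_NEAREST))
```

```text
0.011 0 [319.5 213. ] [305.8 220.9]
0.011 -0.01 [319.5 218.5] [305.8 216.7]
0.011 -0.02 [319.5 224.7] [305.8 212.4]
0.011 -0.03 [319.5 231.5] [305.7 208.1]
0.011 -0.04 [319.5 239.2] [305.7 203.8]
0.011 -0.05 [319.5 247.8] [305.6 199.4]
0 0 [319.5 227.1] [307.4 218.4]
0 -0.01 [319.5 233.3] [307.4 214.2]
0 -0.02 [319.5 240.1] [307.3 210. ]
0 -0.03 [319.5 247.6] [307.3 205.8]
0 -0.04 [319.5 256. ] [307.3 201.5]
0 -0.05 [319.5 265.5] [307.2 197.1]
-0.011 0 [319.6 240.8] [308.9 216. ]
-0.011 -0.01 [319.6 247.5] [308.9 211.8]
-0.011 -0.02 [319.5 254.9] [308.9 207.6]
-0.011 -0.03 [319.5 263.1] [308.9 203.4]
-0.011 -0.04 [319.5 272.2] [308.8 199.2]
-0.011 -0.05 [319.5 282.4] [308.8 194.8]
```

View pics/s2d.png

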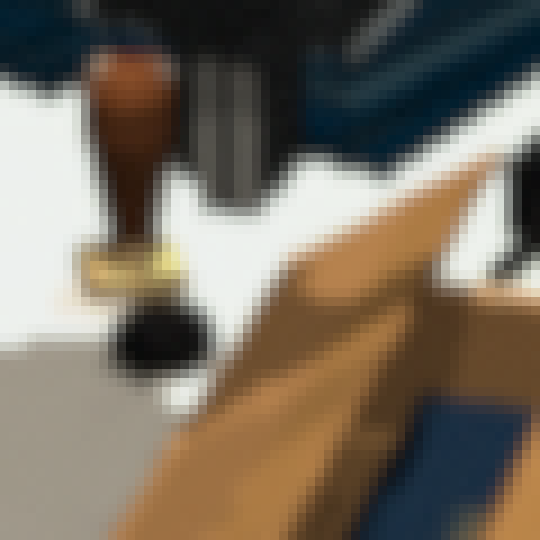

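Two independent views (scene row 203, wrist row 240) agree that the real fingertips end 40 mm short of the reported TCP. The fingers therefore passed above the left flap without touching anything: force ~0, flap unmoved at about 0.65. From here I treat the real tip as TCP − 40 mm and confirm it at contact.

Request:
drive_tool(
  increments=[
    [[0,0,-1,0,0,0,0],[0,0,-1,0,0,0,0],[0,0,-1,0,0,0,0],[0,0,0,0.5,0,0,0],[0,0,0,0.9,0,0,0],[0,0,0,0.6,0,0,0],[0,0,0.5,0,0,0,0],[0,0,0.6,0,0,0,0],[0,0,0.6,0,0,0,0],[0,0,0.6,0,0,0,0]],
  ],
)

```text
time: 7.85
position: [0.4682, -0.2197, 0.0796]
tool_rot: [[-0.978, -0.207, 0.008], [-0.207, 0.977, -0.047], [0.002, -0.047, -0.999]]
ft_force: [-14.5, -37.1, 42.9]
finger_gap: -0.0
```

```bash
cat >> h.py <<'E'
def look(tag,*names):
    s=readout.get_state()
    R=YAW; d=s['position'][:2]-C
    print(round(s['time'],2),s['position'].round(4),s['ft_force'].round(1),'gap',round(s['finger_gap'],4),'carton xy',(np.array([[np.cos(R),np.sin(R)],[-np.sin(R),np.cos(R)]])@d).round(4))
    o=[]
    for n in names:
        im=eyes.camera(n); cv2.imwrite(f'pics/{n}_{tag}.png',im)
    return s
E
python3 - <<'E'
from h import *
look('3','wrist','scene')
a=cv2.imread('pics/wrist_3.png');b=cv2.imread('pics/scene_3.png')[120:310,240:400]
cv2.imwrite('pics/c3.png',np.vstack([cv2.resize(a,(480,300)),cv2.resize(b,(480,300)) if 0 else cv2.resize(b,(253,300),interpolation=cv2.INTER_CUBIC).copy() if 0 else np.hstack([cv2.resize(b,(253,300)),np.zeros((300,227,3),np.uint8)])]))
E
```

```text
7.85 [ 0.4682 -0.2197  0.0796] [-14.5 -37.1  42.9] gap -0.0 carton xy [0.0009 0.0195]
```

View pics/c3.png

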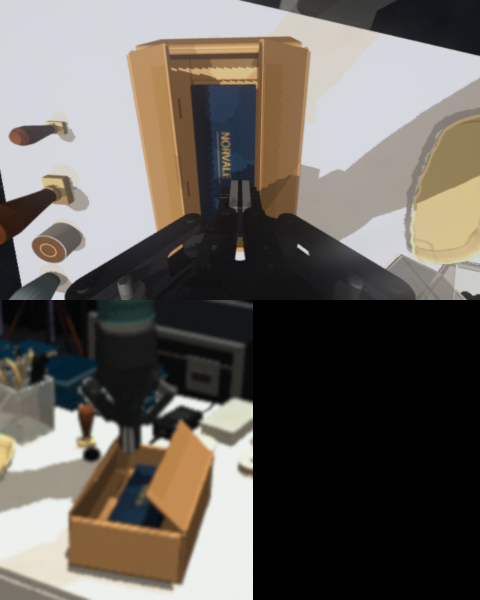

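Run:
```python
from h import *
a=cv2.imread('pics/wrist_3.png')[140:400,150:470];b=cv2.imread('pics/scene_3.png')[170:310,270:390]
cv2.imwrite('pics/c3a.png',cv2.resize(a,None,fx=2.4,fy=2.3,interpolation=cv2.INTER_CUBIC));cv2.imwrite('pics/c3b.png',cv2.resize(b,None,fx=4.2,fy=4.2,interpolation=cv2.INTER_CUBIC))
s=readout.get_state();w=wristcal(s);R=s['tool_rot']
for th in (.65,.8,1,1.2,1.4,1.57): print(th,[proj('wrist',flap(1,th,x),w).round() for x in(.102,-.102)],[proj('scene',flap(1,th,x)).round() for x in(.102,-.102)])
```

```text
0.65 [array([302., 381.]), array([291.,  56.])] [array([337., 195.]), array([310., 241.])]
0.8 [array([311., 391.]), array([304.,  53.])] [array([334., 192.]), array([307., 238.])]
1 [array([326., 404.]), array([328.,  49.])] [array([329., 188.]), array([302., 233.])]
1.2 [array([345., 414.]), array([359.,  46.])] [array([324., 185.]), array([296., 229.])]
1.4 [array([366., 421.]), array([395.,  44.])] [array([319., 183.]), array([289., 227.])]
1.57 [array([385., 423.]), array([427.,  44.])] [array([314., 182.]), array([284., 226.])]
```

View pics/c3a.png

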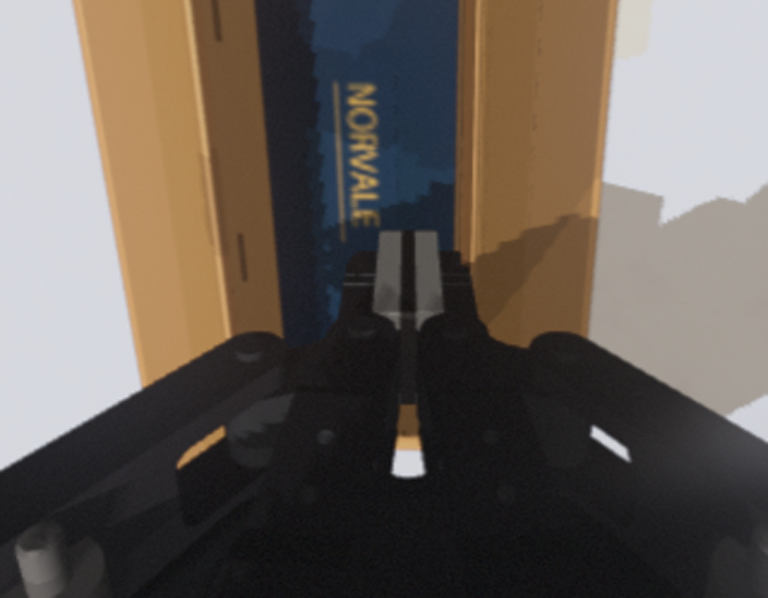

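View pics/c3b.png

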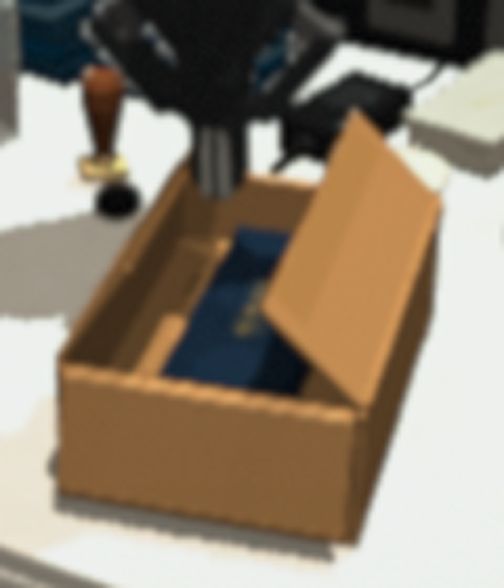

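Run:
```python
from h import *
s=readout.get_state();w=wristcal(s)
for th in (-1,-.5,0,.3,1.57,2,2.4,2.8,3.14,3.4): 
  q=[((proj('wrist',flap(1,th,x),w)-[150,140])*[2.4,2.3]).round() for x in(.102,0,-.102)]
  r=[((proj('scene',flap(1,th,x))-[270,170])*4.2).round() for x in(.102,-.102)]
  print(th,q,r)
print('hinge',[((proj('wrist',flap(1,0,x,0),w)-[150,140])*[2.4,2.3]).round() for x in(.102,0,-.102)],[((proj('scene',flap(1,0,x,0))-[270,170])*4.2).round() for x in(.102,-.102)])
```

```text
-1 [array([423., 349.]), array([424., 133.]), array([ 425., -152.])] [array([247., 254.]), array([136., 465.])]
-0.5 [array([366., 386.]), array([359., 155.]), array([ 349., -158.])] [array([286., 223.]), array([181., 432.])]
0 [array([336., 448.]), array([322., 192.]), array([ 303., -170.])] [array([302., 175.]), array([198., 378.])]
0.3 [array([337., 494.]), array([323., 221.]), array([ 302., -180.])] [array([297., 143.]), array([192., 342.])]
1.57 [array([564., 651.]), array([602., 324.]), array([ 665., -222.])] [array([186.,  51.]), array([ 57., 233.])]
2 [array([666., 629.]), array([727., 309.]), array([ 826., -216.])] [array([138.,  55.]), array([  1., 236.])]
2.4 [array([723., 574.]), array([791., 272.]), array([ 897., -202.])] [array([101.,  76.]), array([-41., 259.])]
2.8 [array([736., 507.]), array([798., 228.]), array([ 890., -186.])] [array([ 79., 109.]), array([-65., 296.])]
3.14 [array([719., 453.]), array([771., 194.]), array([ 846., -174.])] [array([ 74., 143.]), array([-70., 334.])]
3.4 [array([693., 417.]), array([738., 172.]), array([ 799., -166.])] [array([ 78., 170.]), array([-64., 365.])]
hinge [array([526., 450.]), array([545., 193.]), array([ 572., -172.])] [array([186., 159.]), array([ 62., 356.])]
```

View pics/wrist_3.png

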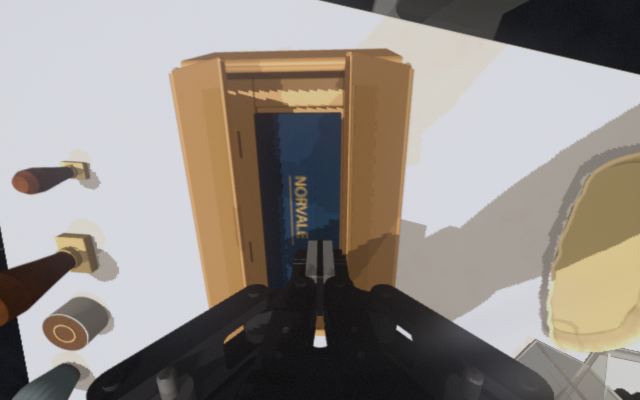

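Run:
```python
from h import *
s=readout.get_state();w=wristcal(s)
def draw(im,f,cal,n):
  def L(a,b,col):
    a=proj(n,a,cal)*f;b=proj(n,b,cal)*f
    cv2.line(im,tuple(int(v) for v in a),tuple(int(v) for v in b),col,1)
  for sd,th in((1,1.25),(-1,.75)):
    L(flap(sd,th,.102),flap(sd,th,-.102),(0,255,0)); L(flap(sd,th,.102,0),flap(sd,th,-.102,0),(0,0,255))
  for z in (.076,):
    q=[cw([a*.104,b*.074,z]) for a,b in((1,1),(1,-1),(-1,-1),(-1,1))]
    for i in range(4): L(q[i],q[(i+1)%4],(255,255,0))
  q=[cw([a*.075,b*.031,.06]) for a,b in((1,1),(1,-1),(-1,-1),(-1,1))]
  for i in range(4): L(q[i],q[(i+1)%4],(255,0,255))
im=cv2.resize(cv2.imread('pics/wrist_3.png'),None,fx=1.25,fy=1.25); draw(im,1.25,w,'wrist'); cv2.imwrite('pics/o3.png',im)
im=cv2.resize(cv2.imread('pics/scene_3.png'),None,fx=3,fy=3); draw(im,3,eyes.get_calibration('scene'),'scene'); cv2.imwrite('pics/o3s.png',im[480:960,700:1250])
```

```text
(no output)
```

View pics/o3.png

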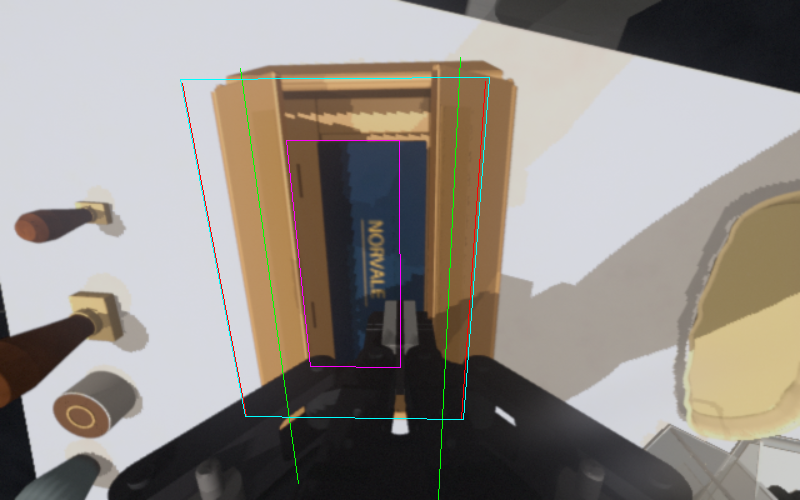

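View pics/o3s.png

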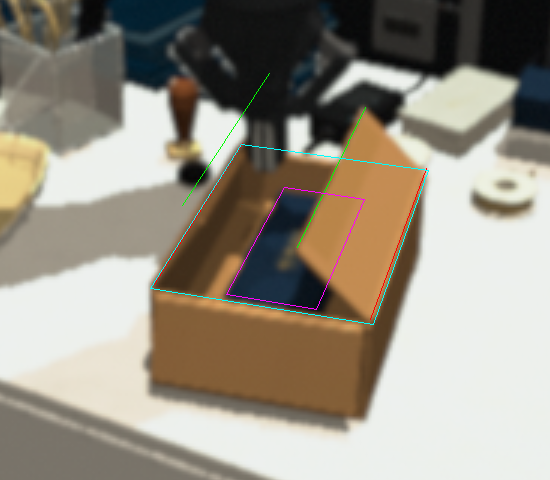

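Run:
```python
from h import *
s=readout.get_state();w=wristcal(s);R=s['tool_rot']
for z in(0,-.02,-.04,-.05):
    p=s['position']+R@np.array([.011,0,z]); print(z,p.round(3),proj('wrist',p,w).round(1),proj('scene',p).round(1))
print(s['q'],s['effort'].round(1),s['torque'].round(2),s['ft_force'])
a=cv2.imread('pics/scene_3.png')[190:290,270:380];cv2.imwrite('pics/z3.png',cv2.resize(a,None,fx=6.5,fy=6,interpolation=cv2.INTER_NEAREST))
a=cv2.imread('pics/scene_2.png') if 0 else cv2.imread('pics/s2.png');cv2.imwrite('pics/z2.png',cv2.resize(a[190:290,270:380],None,fx=6.5,fy=6,interpolation=cv2.INTER_NEAREST))
```

```text
0 [ 0.458 -0.21   0.076] [319.6 213. ] [318.2 234.5]
-0.02 [ 0.457 -0.21   0.096] [319.5 224.7] [318.  226.3]
-0.04 [ 0.457 -0.209  0.116] [319.5 239.2] [317.8 217.9]
-0.05 [ 0.457 -0.209  0.126] [319.5 247.8] [317.7 213.7]
[-30.80551269   8.96274035 -25.03227529  54.82249432  -0.52524359
 -42.94311906] [ -1.3 -35.4  26.3  -0.   -1.1   0. ] [-0.06 -0.07 -0.04] [-0.26487525  0.35944003  1.16442859]
```

View pics/z3.png

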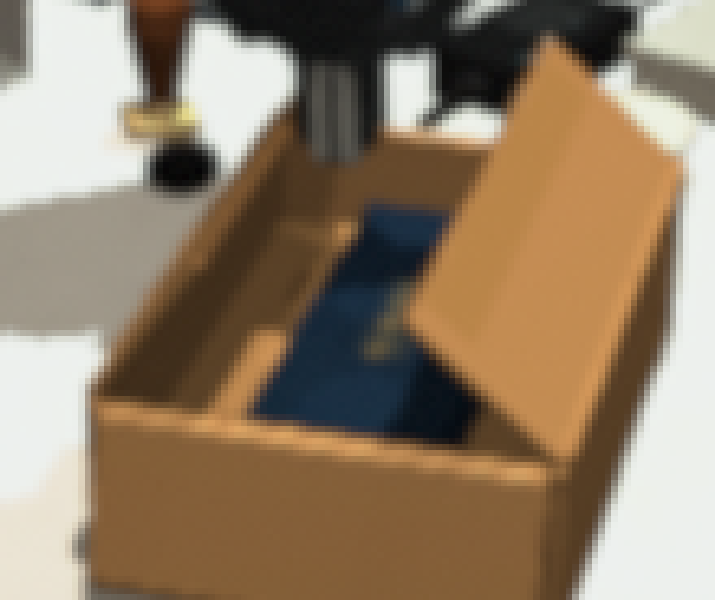

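View pics/z2.png

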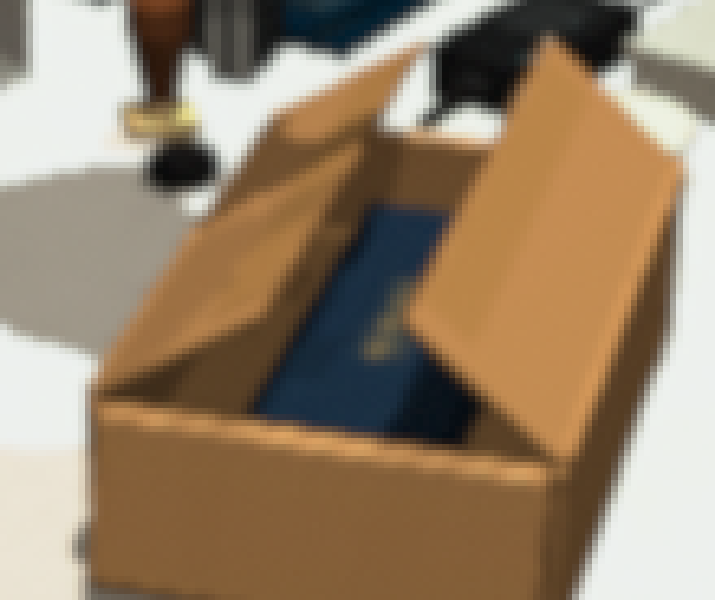

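```bash
cat >> h.py <<'E'
def overlay(im,f,cal,n,tl,tr):
  def L(a,b,col):
    a=proj(n,a,cal)*f;b=proj(n,b,cal)*f
    cv2.line(im,tuple(int(v) for v in a),tuple(int(v) for v in b),col,1)
  for sd,th in((1,tl),(-1,tr)):
    L(flap(sd,th,.102),flap(sd,th,-.102),(0,255,0)); L(flap(sd,th,.102,0),flap(sd,th,-.102,0),(0,0,255))
  q=[cw([a*.075,b*.031,.06]) for a,b in((1,1),(1,-1),(-1,-1),(-1,1))]
  for i in range(4): L(q[i],q[(i+1)%4],(255,0,255))
E
python3 - <<'E'
from h import *
s=look('4','wrist'); print(s['tool_rot'].round(3))
im=cv2.resize(cv2.imread('pics/wrist_4.png'),None,fx=1.25,fy=1.25); overlay(im,1.25,wristcal(s),'wrist',-1.,.75); cv2.imwrite('pics/o4.png',im)
E
```

```text
7.95 [ 0.4685 -0.2078  0.0762] [-0.3  0.4  1.2] gap 0.0 carton xy [0.0037 0.0312]
[[-0.978 -0.21   0.013]
 [-0.21   0.977 -0.018]
 [-0.009 -0.021 -1.   ]]
```

View pics/o4.png

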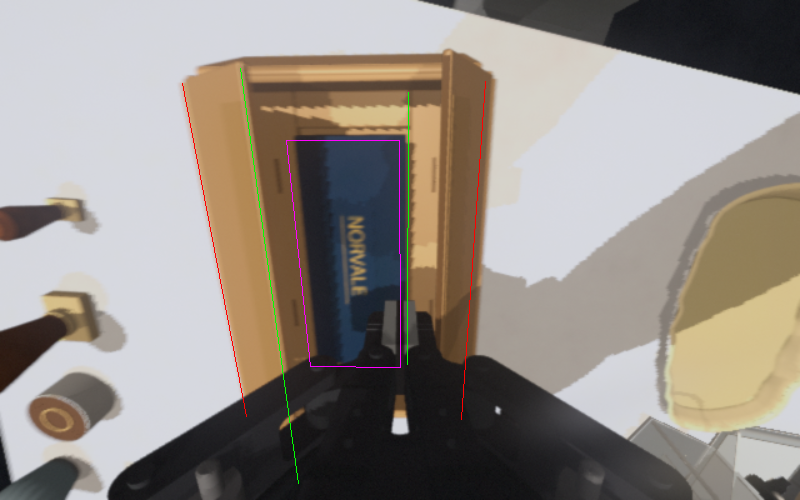

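The force has gone (1 N), the wrist pose is consistent again, and the left flap is up at about 1.2, edge-on to the scene camera. The spike was the finger briefly catching the flap's free edge. I'll let it settle, then carry on outward.

Request:
drive_tool(
  increments=[
    [[0,0,0,0,0,0,0],[0,0,0,0,0,0,0],[0,0,0.3,0,0,0,0],[0,0,0.5,0,0,0,0],[0,0,0.5,0,0,0,0],[0,0,0.5,0,0,0,0],[0,0,0.5,0,0,0,0],[0,0,0,0,0,0,0],[0,0,0,0,0,0,0],[0,0,0,0,0,0,0]],
  ],
)

```text
time: 9.25
position: [0.4522, -0.1543, 0.0677]
tool_rot: [[-0.977, -0.213, 0.0], [-0.213, 0.977, -0.0], [-0.0, -0.0, -1.0]]
ft_force: [-0.8, 0.3, 0.1]
finger_gap: -0.0002
```

Run:
```python
from h import *
s=look('5','wrist','scene'); print(s['tool_rot'].round(3))
a=cv2.resize(cv2.imread('pics/wrist_5.png'),None,fx=1.25,fy=1.25); overlay(a,1.25,wristcal(s),'wrist',2.2,.75); cv2.imwrite('pics/o5.png',a)
b=cv2.imread('pics/scene_5.png')[170:310,250:390];cv2.imwrite('pics/z5.png',cv2.resize(b,None,fx=4,fy=4))
```

```text
9.25 [ 0.4522 -0.1543  0.0677] [-0.8  0.3  0.1] gap -0.0002 carton xy [-0.0008  0.0868]
[[-0.977 -0.213  0.   ]
 [-0.213  0.977 -0.   ]
 [-0.    -0.    -1.   ]]
```

View pics/o5.png

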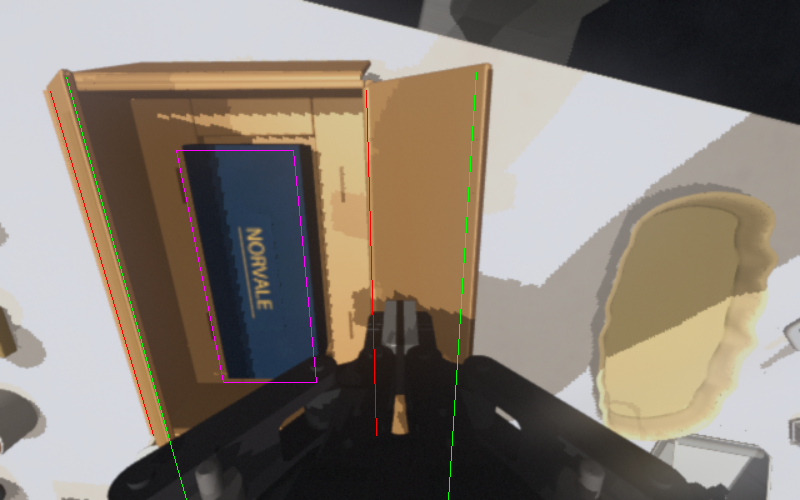

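View pics/z5.png

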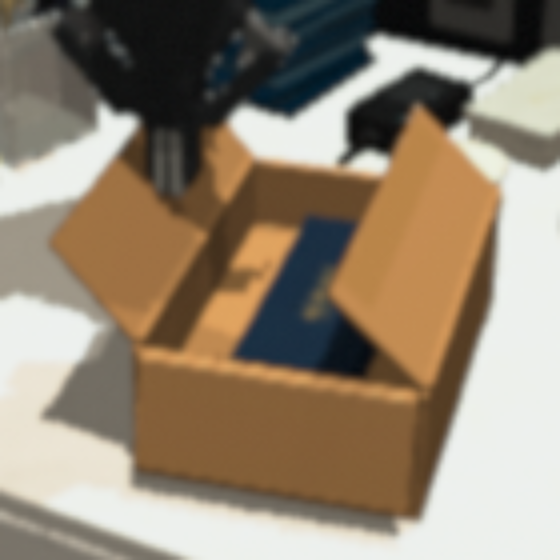

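The left flap is at about 2.3 (free edge at wrist pixels 475–490, 1.25x view). Now press it out and down.

Request:
drive_tool(
  increments=[
    [[0,0,0.5,0.2,0,0,0],[0,0,0.5,0.4,0,0,0],[0,0,0.2,0.5,0,0,0],[0,0,0,0.5,0,0,0],[0,0,0.5,0,0,0,0],[0,0,0,0.2,0,0,0],[0,0,0,0,0,0,0],[0,0,0,-1,0,0,0],[0,0,0,-1,0,0,0],[0,0,0,-1,0,0,0]],
  ],
)

```text
time: 10.6
position: [0.4452, -0.1212, 0.0926]
tool_rot: [[-0.977, -0.213, 0.001], [-0.213, 0.977, -0.0], [-0.0, -0.001, -1.0]]
ft_force: [0.1, 0.3, -0.7]
finger_gap: -0.0002
```

Run:
```python
from h import *
s=look('6','wrist','scene'); print(s['tool_rot'].round(3))
a=cv2.resize(cv2.imread('pics/wrist_6.png'),None,fx=1.25,fy=1.25); overlay(a,1.25,wristcal(s),'wrist',3.14,.75); cv2.imwrite('pics/o6.png',a)
b=cv2.imread('pics/scene_6.png');overlay(b,1,eyes.get_calibration('scene'),'scene',3.14,.75);b=b[170:310,230:390];cv2.imwrite('pics/z6.png',cv2.resize(b,None,fx=4,fy=4))
```

```text
10.6 [ 0.4452 -0.1212  0.0926] [ 0.1  0.3 -0.7] gap -0.0002 carton xy [-0.0006  0.1207]
[[-0.977 -0.213  0.001]
 [-0.213  0.977 -0.   ]
 [-0.    -0.001 -1.   ]]
```

View pics/o6.png

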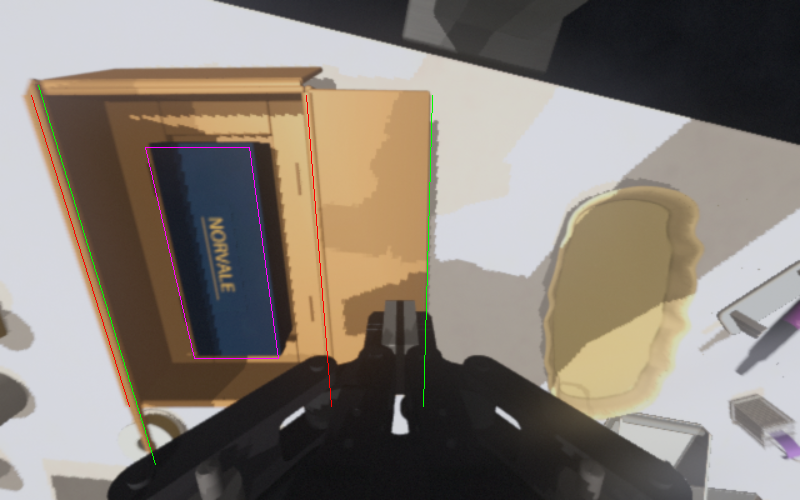

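View pics/z6.png

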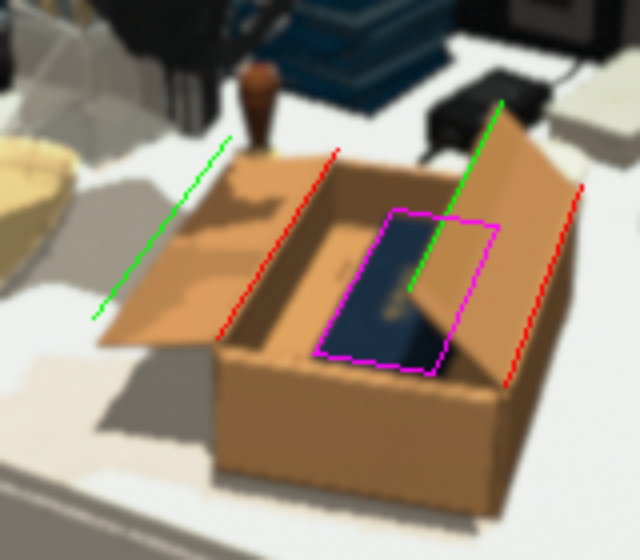

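The left flap is slightly past level (~3.3: its near corner at scene-crop (97,345) lies below the 3.14 line). Next the right flap: come down well inside and settle before pushing.

Request:
drive_tool(
  increments=[
    [[0,0,-1,0,0,0,0],[0,0,-1,0,0,0,0],[0,0,-1,0,0,0,0],[0,0,-1,0,0,0,0],[0,0,-0.8,0,0,0,0],[0,0,0,0,0,0,0],[0,0,0,0.7,0,0,0],[0,0,0,0.7,0,0,0],[0,0,0,0,0,0,0],[0,0,-0.5,0,0,0,0]],
  ],
)

```text
time: 11.95
position: [0.467, -0.2237, 0.0633]
tool_rot: [[-0.977, -0.214, -0.001], [-0.214, 0.977, 0.001], [0.001, 0.001, -1.0]]
ft_force: [0.5, 0.3, 0.8]
finger_gap: -0.0
```

Request:
drive_tool(
  increments=[
    [[0,0,-0.5,0,0,0,0],[0,0,-0.5,0,0,0,0],[0,0,-0.5,0,0,0,0],[0,0,-0.5,0,0,0,0],[0,0,-0.5,0,0,0,0],[0,0,-0.5,0,0,0,0],[0,0,-0.5,0,0,0,0],[0,0,-0.5,0,0,0,0],[0,0,-0.5,0,0,0,0],[0,0,-0.5,0,0,0,0]],
  ],
)

```text
time: 13.2
position: [0.4882, -0.3226, 0.0629]
tool_rot: [[-0.977, -0.213, -0.001], [-0.213, 0.977, 0.001], [0.001, 0.001, -1.0]]
ft_force: [0.1, 1.3, 0.1]
finger_gap: 0.0004
```

Run:
```python
from h import *
s=look('7','wrist'); print(s['tool_rot'].round(3))
a=cv2.resize(cv2.imread('pics/wrist_7.png'),None,fx=1.25,fy=1.25); overlay(a,1.25,wristcal(s),'wrist',3.3,2.2); cv2.imwrite('pics/o7.png',a)
```

```text
13.2 [ 0.4882 -0.3226  0.0629] [0.1 1.3 0.1] gap 0.0004 carton xy [-0.0014 -0.0852]
[[-0.977 -0.213 -0.001]
 [-0.213  0.977  0.001]
 [ 0.001  0.001 -1.   ]]
```

View pics/o7.png

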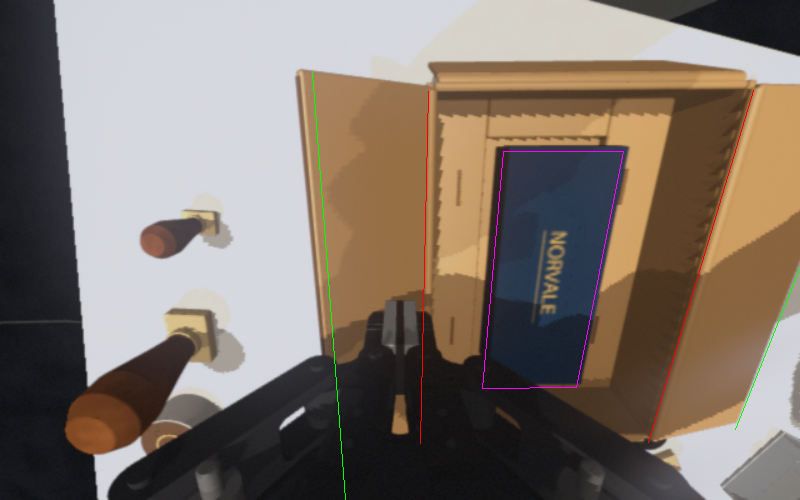

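Request:
drive_tool(
  increments=[
    [[0,0,-0.6,0.2,0,0,0],[0,0,-0.5,0.3,0,0,0],[0,0,-0.2,0.4,0,0,0],[0,0,0,0.5,0,0,0],[0,0,-0.5,0,0,0,0],[0,0,0,0.2,0,0,0],[0,0,0,0,0,0,0],[0,0,0,-1,0,0,0],[0,0,0,-1,0,0,0],[0,0,0,-1,0,0,0]],
  ],
)

```text
time: 14.5
position: [0.4964, -0.357, 0.0925]
tool_rot: [[-0.977, -0.213, 0.0], [-0.213, 0.977, 0.0], [-0.0, 0.0, -1.0]]
ft_force: [-0.2, 0.0, 0.9]
finger_gap: -0.0
```

Run:
```python
from h import *
s=look('8','wrist','scene'); print(s['tool_rot'].round(3))
a=cv2.resize(cv2.imread('pics/wrist_8.png'),None,fx=1.25,fy=1.25); overlay(a,1.25,wristcal(s),'wrist',3.3,3.3); cv2.imwrite('pics/o8.png',a)
b=cv2.resize(cv2.imread('pics/scene_8.png'),None,fx=3.5,fy=3.5);overlay(b,3.5,eyes.get_calibration('scene'),'scene',3.14,3.14);cv2.imwrite('pics/z8.png',b[560:1100,780:1500])
```

```text
14.5 [ 0.4964 -0.357   0.0925] [-0.2  0.   0.9] gap -0.0 carton xy [-0.0009 -0.1206]
[[-0.977 -0.213  0.   ]
 [-0.213  0.977  0.   ]
 [-0.     0.    -1.   ]]
```

View pics/o8.png

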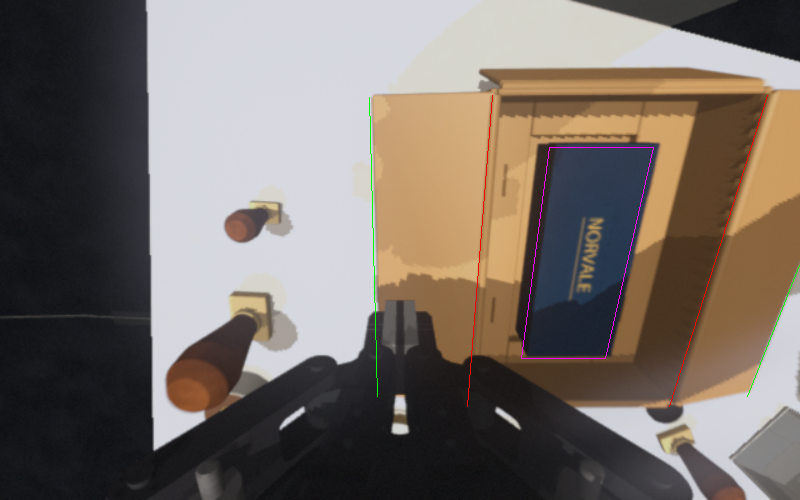

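View pics/z8.png

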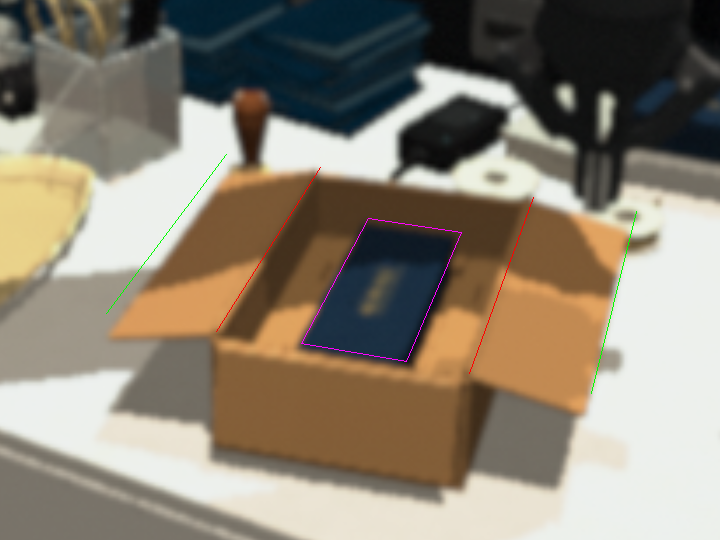

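Both flaps lie just below level: free-edge corners are at scene-crop (112,338) and (585,412), outside and below the 3.14 lines. Now move over the gift box with the fingers partly open, and check tip height at that opening.

Request:
drive_tool(
  increments=[
    [[64,0,1,0,0,0,0],[64,0,1,0,0,0,0],[64,0,1,0,0,0,0],[64,0,1,0,0,0,0],[64,0,1,0,0,0,0],[64,0,1,0,0,0,0],[64,0,0,0,0,0,0],[64,0,0,0,0,0,0],[64,0,0,0,0,0,0],[64,0,0,0,0,0,0]],
  ],
)

```text
time: 15.85
position: [0.4711, -0.2407, 0.0917]
tool_rot: [[-0.977, -0.212, 0.0], [-0.212, 0.977, -0.0], [-0.0, -0.0, -1.0]]
ft_force: [-0.6, -0.3, 0.2]
finger_gap: 0.0641
```

Run:
```python
from h import *
s=look('9','wrist','scene')
a=cv2.resize(cv2.imread('pics/wrist_9.png'),None,fx=1.25,fy=1.25); w=wristcal(s);overlay(a,1.25,w,'wrist',3.3,3.3); cv2.imwrite('pics/o9.png',a)
b=cv2.imread('pics/scene_9.png');cv2.imwrite('pics/z9.png',cv2.resize(b[120:300,230:400],None,fx=4,fy=3.3,interpolation=cv2.INTER_CUBIC))
R=s['tool_rot']
for z in(-.03,-.04,-.045,-.05,-.055,-.06):
  print(z,[ (proj('wrist',s['position']+R@np.array([.011,y,z]),w)*1.25).round(1) for y in(-.032,.032)],[ ((proj('scene',s['position']+R@np.array([.011,y,z]))-[230,120])*[4,3.3]).round(1) for y in(-.032,.032)])
```

```text
15.85 [ 0.4711 -0.2407  0.0917] [-0.6 -0.3  0.2] gap 0.0641 carton xy [-0.0008 -0.0016]
-0.03 [array([333.5, 289.4]), array([465.3, 289.4])] [array([473.5, 333.1]), array([352. , 318.8])]
-0.04 [array([329.6, 299. ]), array([469.2, 298.9])] [array([474.1, 318.9]), array([352.1, 304.7])]
-0.045 [array([327.4, 304.2]), array([471.3, 304.2])] [array([474.5, 311.7]), array([352.1, 297.6])]
-0.05 [array([325.1, 309.8]), array([473.6, 309.7])] [array([474.8, 304.5]), array([352.2, 290.5])]
-0.055 [array([322.7, 315.7]), array([476. , 315.6])] [array([475.2, 297.2]), array([352.2, 283.3])]
-0.06 [array([320.1, 322. ]), array([478.6, 322. ])] [array([475.5, 289.9]), array([352.2, 276.1])]
```

View pics/o9.png

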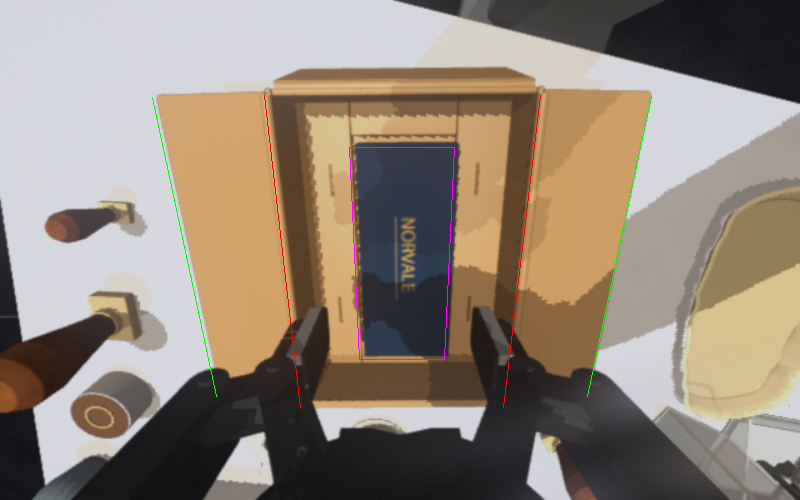

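View pics/z9.png

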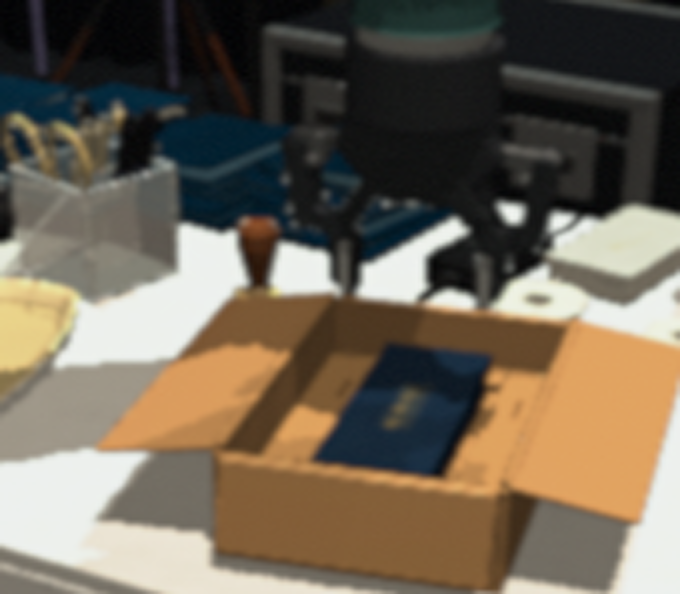

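The open tips sit 48–49 mm behind the reported TCP at this opening, in both views, and the box is centred between the pads. Descend so that the closed-on-box tips reach about z 37 mm, just above the 34 mm lips.

Request:
drive_tool(
  increments=[
    [[80,0,0,0.4,0,0,0],[80,0,0,1,0,0,0],[80,0,0,1,0,0,0],[80,0,0,1,0,0,0],[80,0,0,0.7,0,0,0],[80,0,0,0.5,0,0,0],[80,0,0,0.3,0,0,0],[80,0,0,0.2,0,0,0],[80,0,0,0,0,0,0],[80,0,0,0,0,0,0]],
  ],
)

```text
time: 17.2
position: [0.4713, -0.2403, -0.0098]
tool_rot: [[-0.977, -0.213, 0.001], [-0.213, 0.977, -0.001], [-0.001, -0.001, -1.0]]
ft_force: [0.2, 1.1, -0.2]
finger_gap: 0.0797
```

Run:
```python
from h import *
s=look('10','wrist','scene')
a=cv2.resize(cv2.imread('pics/wrist_10.png'),None,fx=1.25,fy=1.25); w=wristcal(s);overlay(a,1.25,w,'wrist',3.3,3.3); cv2.imwrite('pics/o10.png',a)
b=cv2.imread('pics/scene_10.png');cv2.imwrite('pics/z10.png',cv2.resize(b[120:300,230:400],None,fx=4,fy=3.3,interpolation=cv2.INTER_CUBIC))
```

```text
17.2 [ 0.4713 -0.2403 -0.0098] [ 0.2  1.1 -0.2] gap 0.0797 carton xy [-0.0005 -0.0013]
```

View pics/o10.png

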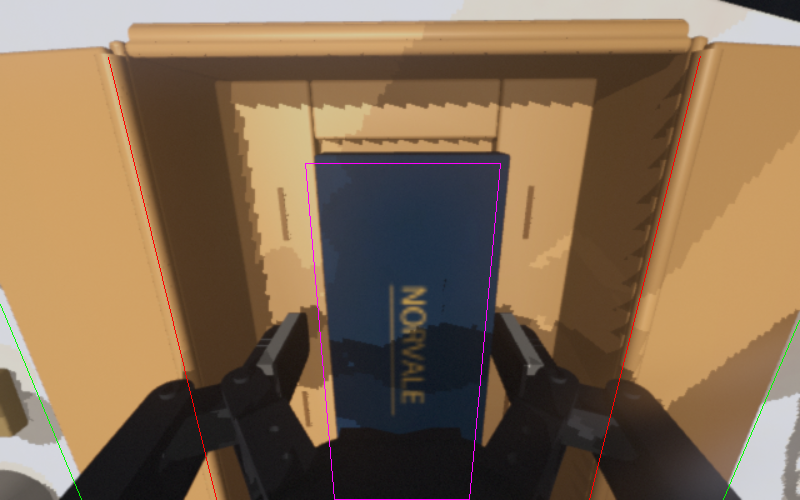

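View pics/z10.png

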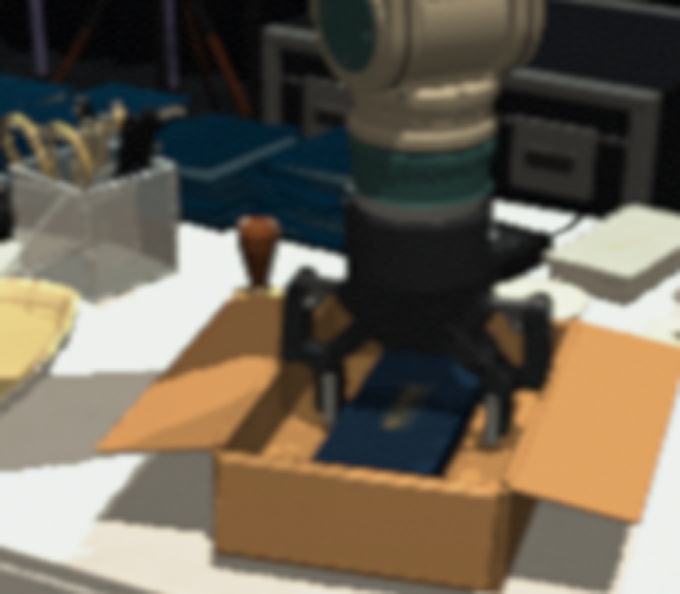

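No contact, and the pads straddle the box with it about 2 mm to +y. Nudge, then close.

Request:
drive_tool(
  increments=[
    [[80,0,0.1,0,0,0,0],[50,0,0,0,0,0,0],[50,0,0,0,0,0,0],[50,0,0,0,0,0,0],[50,0,0,0,0,0,0],[50,0,0,0,0,0,0],[50,0,0,0,0,0,0],[50,0,0,0,0,0,0],[50,0,0,-0.2,0,0,0],[50,0,0,-0.3,0,0,0]],
  ],
)

```text
time: 18.55
position: [0.4695, -0.2377, -0.0008]
tool_rot: [[-0.977, -0.213, -0.002], [-0.213, 0.977, 0.001], [0.001, 0.001, -1.0]]
ft_force: [1.1, -0.3, -1.8]
finger_gap: 0.0612
```

Request:
drive_tool(
  increments=[
    [[50,0,0,-0.5,0,0,0],[50,0,0,-0.8,0,0,0],[50,0,0,-0.9,0,0,0],[50,0,0,-0.9,0,0,0],[50,0,0,-0.9,0,0,0],[50,0,0,-0.6,0,0,0],[50,0,0.3,0,0,0,0],[50,0,0.8,0,0,0,0],[50,0,0.9,0,0,0,0],[50,0,0.9,0,0,0,0]],
  ],
)

```text
time: 19.8
position: [0.4569, -0.1795, 0.0909]
tool_rot: [[-0.977, -0.213, -0.002], [-0.213, 0.977, 0.001], [0.001, 0.001, -1.0]]
ft_force: [0.2, 0.2, -1.4]
finger_gap: 0.0608
```

Run:
```python
from h import *
s=look('11','wrist','scene','top')
b=cv2.imread('pics/scene_11.png');cv2.imwrite('pics/z11.png',cv2.resize(b[120:300,180:400],None,fx=3.5,fy=3.3,interpolation=cv2.INTER_CUBIC))
t=cv2.imread('pics/top_11.png');cv2.imwrite('pics/t11.png',cv2.resize(t[170:280,190:310],None,fx=5,fy=5,interpolation=cv2.INTER_CUBIC))
```

```text
19.8 [ 0.4569 -0.1795  0.0909] [ 0.2  0.2 -1.4] gap 0.0608 carton xy [-0.0016  0.0613]
```

View pics/wrist_11.png

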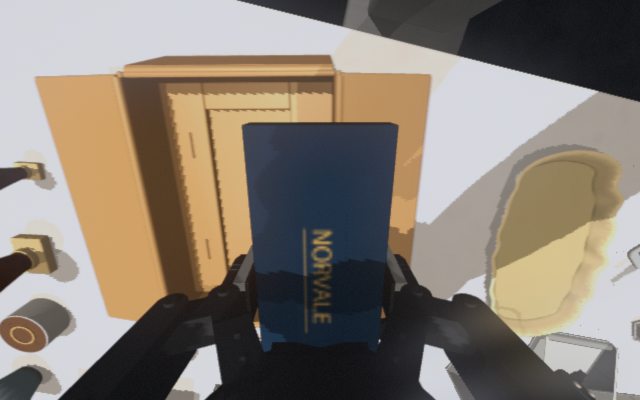

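View pics/z11.png

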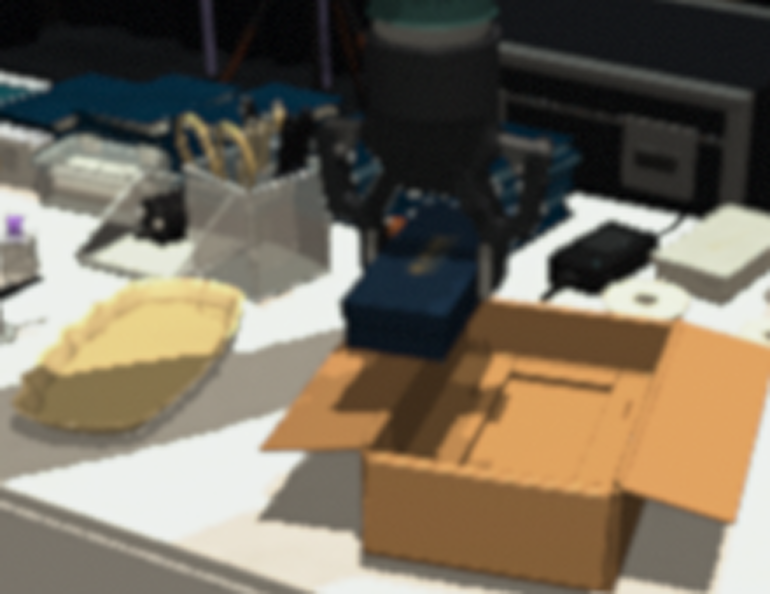

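View pics/t11.png

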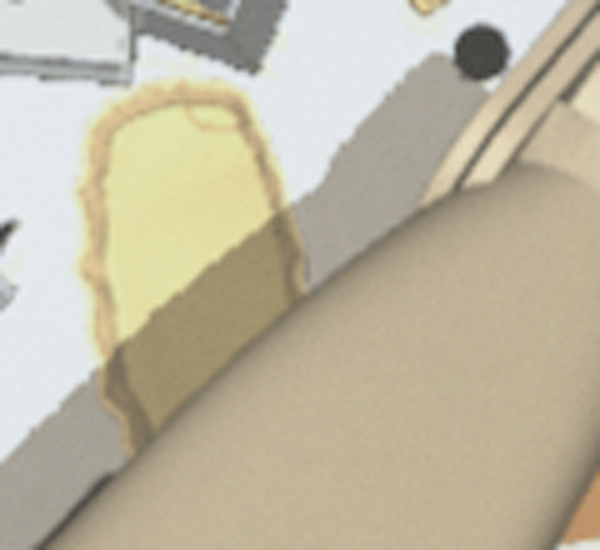

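Run:
```python
from h import *
def seg(path,n,cal,box):
  t=cv2.imread(path);hsv=cv2.cvtColor(t,cv2.COLOR_BGR2HSV)
  m=((hsv[...,1]>45)&(hsv[...,0]>8)&(hsv[...,0]<40)).astype(np.uint8)
  k=np.zeros_like(m);x0,y0,x1,y1=box;k[y0:y1,x0:x1]=1;m*=k
  m=cv2.morphologyEx(m,cv2.MORPH_OPEN,np.ones((3,3)))
  cs,_=cv2.findContours(m,0,1);c=max(cs,key=cv2.contourArea)
  W=np.array([at_z(n,p[0][0],p[0][1],.015,cal)[:2] for p in c])*1000
  W=W.astype(np.float32)
  M=cv2.moments(W.reshape(-1,1,2)); cx,cy=M['m10']/M['m00'],M['m01']/M['m00']
  ang=.5*np.degrees(np.arctan2(2*M['mu11'],M['mu20']-M['mu02']))
  h=cv2.convexHull(W.reshape(-1,1,2))
  print(path,'centroid',cx,cy,'ang',ang,'rect',cv2.minAreaRect(W),cv2.fitEllipse(W.reshape(-1,1,2)))
  a=np.radians(ang);R=np.array([[np.cos(a),np.sin(a)],[-np.sin(a),np.cos(a)]])
  Q=(R@(W-[cx,cy]).T).T; print('extent',Q.min(0),Q.max(0),'mid',(R.T@((Q.min(0)+Q.max(0))/2)+[cx,cy]))
  return c
c=seg('pics/top0.png','top',None,(198,178,262,278))
t=cv2.imread('pics/top0.png');b=cv2.resize(t[175:280,190:270],None,fx=5,fy=5)
cv2.polylines(b,[((c-[190,175])*5).astype(np.int32)],True,(0,0,255),1);
c=seg('pics/scene0.png','scene',None,(180,200,255,256))
t=cv2.imread('pics/scene0.png');b2=cv2.resize(t[195:260,175:260],None,fx=4,fy=4)
cv2.polylines(b2,[((c-[175,195])*4).astype(np.int32)],True,(0,0,255),1)
H=max(b.shape[0],b2.shape[0]);o=np.zeros((H,b.shape[1]+b2.shape[1],3),np.uint8);o[:b.shape[0],:b.shape[1]]=b;o[:b2.shape[0],b.shape[1]:]=b2
cv2.imwrite('pics/tray.png',o)
```

```text
pics/top0.png centroid 471.74727357555673 73.87563101760016 ang 15.68938391721132 rect ((472.1724853515625, 74.08647155761719), (215.08323669433594, 116.4334945678711), 18.080293655395508) ((471.5422668457031, 73.85081481933594), (116.10848236083984, 228.4119873046875), 105.70745086669922)
extent [-106.94227768  -58.02118978] [107.71134243  58.73920324] mid [472.02039565  74.32524787]
pics/scene0.png centroid 469.1199132835462 71.89461057405809 ang 16.135476373714507 rect ((469.7557373046875, 72.50350952148438), (230.47442626953125, 123.090576171875), 18.097333908081055) ((468.7960205078125, 71.83782196044922), (123.41064453125, 240.55807495117188), 106.57951354980469)
extent [-113.98410923  -61.06112112] [116.3733838   62.37574196] mid [470.08481773  72.85802878]
```

View pics/tray.png

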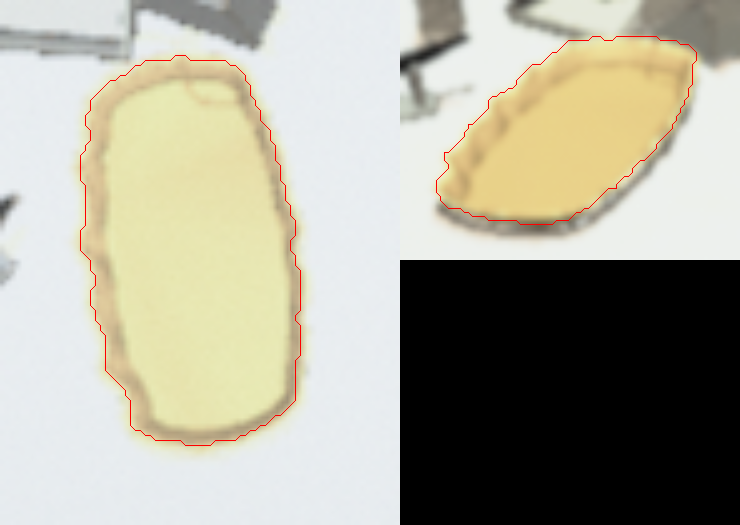

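The box is gripped (60.8 mm), lifted level, with the flaps still down. Tray: top and scene agree on centre (0.4715, 0.074) and yaw 16°, with the extent matching 221 x 126. Carry it over.

Request:
drive_tool(
  increments=[
    [[50,-0.2,0.7,0,0,0,0],[50,-0.26,0.95,0,0,0,0],[50,-0.26,0.95,0,0,0,0],[50,-0.26,0.95,0,0,0,0],[50,-0.26,0.95,0,0,0,0],[50,-0.26,0.95,0,0,0,0],[50,-0.26,0.95,0,0,0,0],[50,-0.26,0.95,0,0,0,0],[50,-0.26,0.95,0,0,0,0],[50,-0.26,0.95,0,0,0,0]],
  ],
)

```text
time: 21.2
position: [0.4686, 0.0111, 0.0919]
tool_rot: [[-0.977, -0.213, 0.0], [-0.213, 0.977, 0.0], [-0.0, 0.0, -1.0]]
ft_force: [-0.6, -0.1, -0.9]
finger_gap: 0.0608
```

Request:
drive_tool(
  increments=[
    [[50,-0.26,0.95,0,0,0,0],[50,-0.26,0.95,0,0,0,0],[50,-0.25,0.7,0,0,0,0],[50,-0.1,0.35,0,0,0,0],[50,0,0,0,0,0,-0.2],[50,0,0,0,0,0,-0.2],[50,0,0,0,0,0,0],[50,0,0,0,0,0,0],[50,0,0,0,0,0,0],[50,0,0,0,0,0,0]],
  ],
)

```text
time: 22.45
position: [0.4728, 0.0714, 0.0917]
tool_rot: [[-0.96, -0.28, 0.0], [-0.28, 0.96, -0.0], [-0.0, -0.0, -1.0]]
ft_force: [-0.1, 0.2, -1.5]
finger_gap: 0.0612
```

```bash
cat >> h.py <<'E'
T=np.array([.4715,.074]); TY=np.radians(16)
def trayov(im,f,cal,n,bz=None,bc=None,byaw=None):
  def P(q,col):
    q=[tuple(int(v) for v in proj(n,p,cal)*f) for p in q]
    for i in range(len(q)): cv2.line(im,q[i],q[(i+1)%len(q)],col,1)
  R=((1,1),(1,-1),(-1,-1),(-1,1))
  P([cw([a*.1105,b*.063,.016],T,TY) for a,b in R],(0,255,0))
  P([cw([a*.1,b*.0525,.002],T,TY) for a,b in R],(0,0,255))
  P([cw([a*.075,b*.031,.002],T,TY) for a,b in R],(255,0,255))
  if bz is not None: P([cw([a*.075,b*.031,bz],bc,byaw) for a,b in R],(255,255,0))
E
python3 - <<'E'
from h import *
s=look('12','wrist','scene'); w=wristcal(s)
yaw=np.arctan2(s['tool_rot'][1,1],s['tool_rot'][0,1])-np.pi/2; print('yaw',np.degrees(yaw),'err',s['position'][:2]-T)
bz=s['position'][2]+.037+.034
a=cv2.resize(cv2.imread('pics/wrist_12.png'),None,fx=1.25,fy=1.25);trayov(a,1.25,w,'wrist',bz,s['position'][:2],yaw);cv2.imwrite('pics/o12.png',a)
b=cv2.resize(cv2.imread('pics/scene_12.png'),None,fx=3.5,fy=3.5);trayov(b,3.5,eyes.get_calibration('scene'),'scene',bz,s['position'][:2],yaw);cv2.imwrite('pics/z12.png',b[420:960,500:1250])
E
```

```text
22.45 [0.4728 0.0714 0.0917] [-0.1  0.2 -1.5] gap 0.0612 carton xy [0.0674 0.303 ]
yaw 16.281291026883824 err [ 0.00128492 -0.00263076]
```

View pics/o12.png

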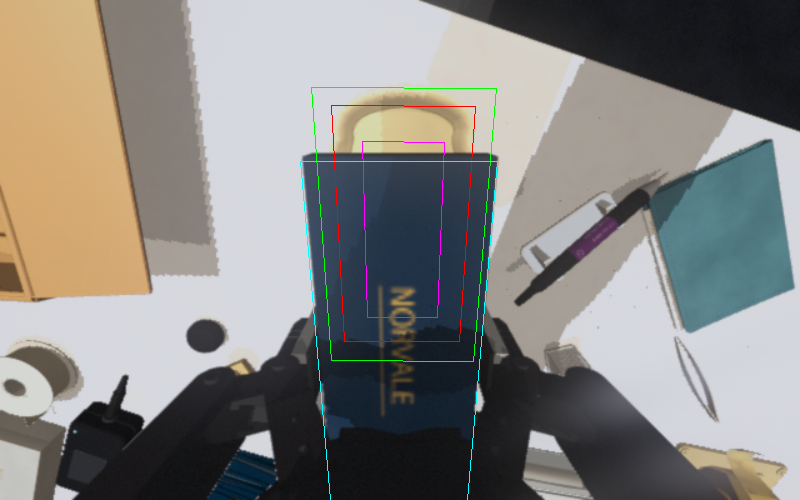

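View pics/z12.png

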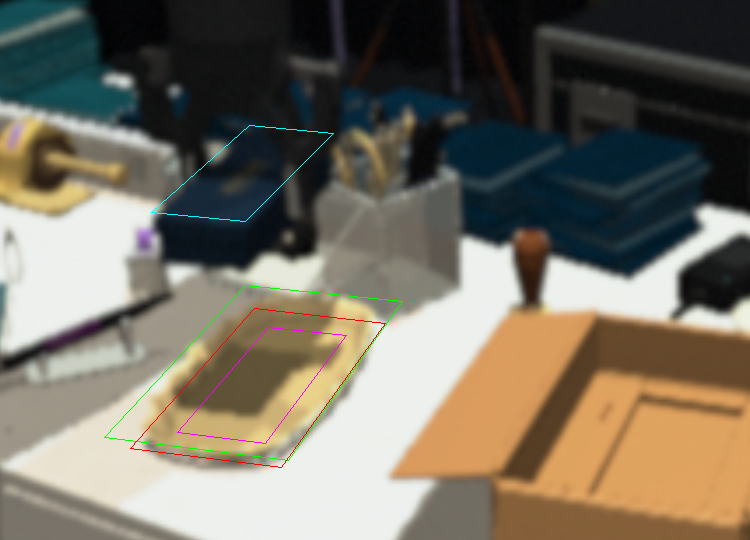

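The box is aligned over the tray (wrist overlay agrees, visible tray end centred at col ~405, box 403). Descending, slowly at the end.

Request:
drive_tool(
  increments=[
    [[50,0,0.15,0.5,0,0,0],[50,0,0,1,0,0,0],[50,0,0,1,0,0,0],[50,0,0,1,0,0,0],[50,0,0,1,0,0,0],[50,0,0,0.6,0,0,0],[50,0,0,0.4,0,0,0],[50,0,0,0.3,0,0,0],[50,0,0,0,0,0,0],[50,0,0,0,0,0,0]],
  ],
)

```text
time: 23.8
position: [0.4725, 0.0744, -0.0238]
tool_rot: [[-0.96, -0.281, 0.001], [-0.281, 0.96, 0.0], [-0.001, -0.0, -1.0]]
ft_force: [-0.5, 0.4, -0.9]
finger_gap: 0.0609
```

Run:
```python
from h import *
s=look('13','wrist','scene'); w=wristcal(s)
yaw=np.arctan2(s['tool_rot'][1,1],s['tool_rot'][0,1])-np.pi/2; print('yaw',np.degrees(yaw),'err',s['position'][:2]-T)
bz=s['position'][2]+.037+.034
cv2.imwrite('pics/o13.png',cv2.resize(cv2.imread('pics/wrist_13.png'),None,fx=1.25,fy=1.25))
b=cv2.resize(cv2.imread('pics/scene_13.png')[170:270,160:290],None,fx=6,fy=6);cv2.imwrite('pics/z13.png',b)
```

```text
23.8 [ 0.4725  0.0744 -0.0238] [-0.5  0.4 -0.9] gap 0.0609 carton xy [0.0677 0.306 ]
yaw 16.29295601255342 err [0.00097783 0.00036941]
```

View pics/o13.png

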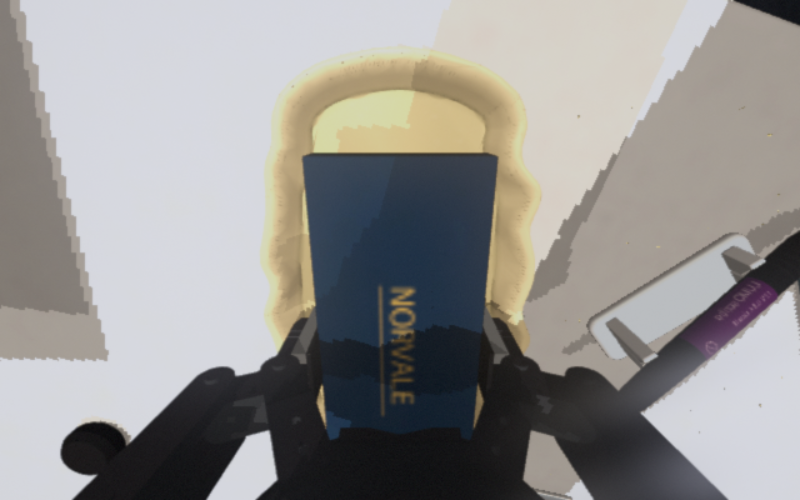

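View pics/z13.png

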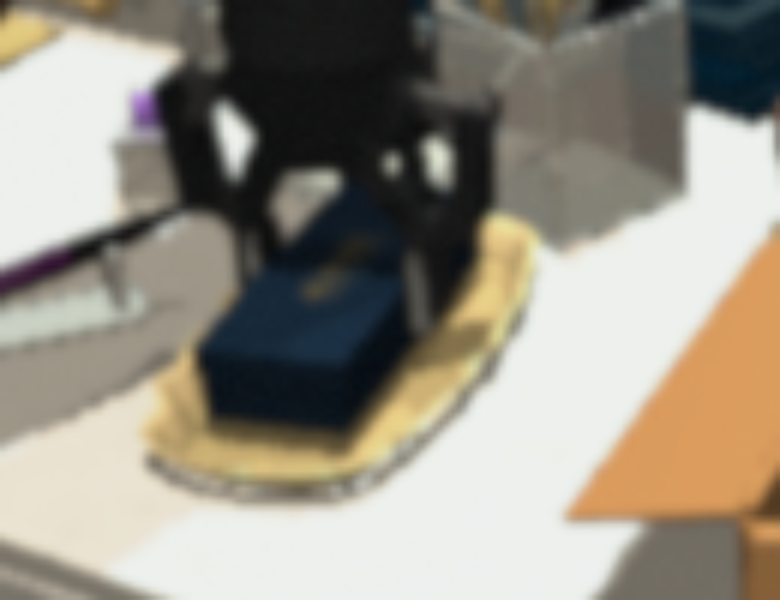

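Request:
drive_tool(
  increments=[
    [[50,0,0,0.15,0,0,0],[50,0,0,0.15,0,0,0],[50,0,0,0.1,0,0,0],[50,0,0,0,0,0,0],[50,0,0,0.05,0,0,0],[50,0,0,0.05,0,0,0],[50,0,0,0.05,0,0,0],[50,0,0,0,0,0,0],[50,0,0,0,0,0,0],[50,0,0,0,0,0,0]],
  ],
)

```text
time: 25.15
position: [0.4721, 0.0744, -0.0339]
tool_rot: [[-0.96, -0.28, 0.0], [-0.28, 0.96, 0.0], [-0.0, 0.0, -1.0]]
ft_force: [-4.1, -0.9, 11.0]
finger_gap: 0.0611
```

11 N upward at the expected height means the box is down. Check, then release gently.

Run:
```python
from h import *
s=look('14','wrist','scene')
cv2.imwrite('pics/z14.png',cv2.resize(cv2.imread('pics/scene_14.png')[170:270,160:290],None,fx=6,fy=6))
```

```text
25.15 [ 0.4721  0.0744 -0.0339] [-4.1 -0.9 11. ] gap 0.0611 carton xy [0.0673 0.306 ]
```

View pics/z14.png

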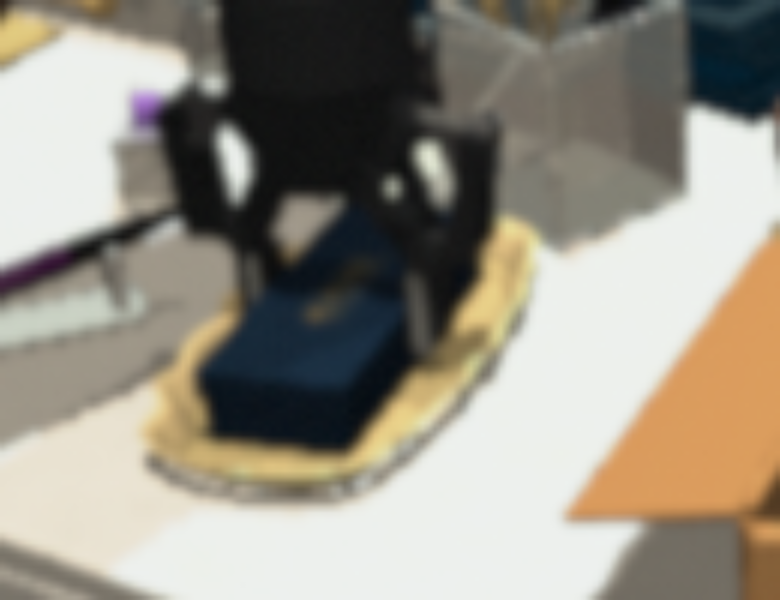

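View pics/wrist_14.png

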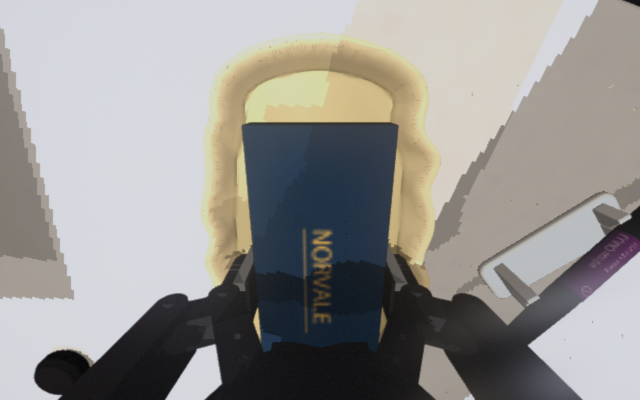

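The box sits flat on the tray floor inside the rim. Release with a small opening, then rise straight up.

Request:
drive_tool(
  increments=[
    [[64,0,0,0,0,0,0],[67,0,0,0,0,0,0],[70,0,0,0,0,0,0],[70,0,0,0,0,0,0],[70,0,0,-0.1,0,0,0],[70,0,0,-0.2,0,0,0],[70,0,0,-0.5,0,0,0],[70,0,0,-0.8,0,0,0],[70,0,0,-1,0,0,0],[70,0,0,-1,0,0,0]],
  ],
)

```text
time: 26.5
position: [0.4724, 0.0744, 0.0385]
tool_rot: [[-0.96, -0.281, 0.001], [-0.281, 0.96, 0.0], [-0.001, -0.0, -1.0]]
ft_force: [0.3, 0.5, 0.1]
finger_gap: 0.07
```

Request:
drive_tool(
  increments=[
    [[70,0,0,-1,0,0,0],[70,0,0,-1,0,0,0],[70,0,0,-1,0,0,0],[70,0,0,-1,0,0,0],[70,0,0,-1,0,0,0],[70,0,0,-0.5,0,0,0],[70,0,0,0,0,0,0],[70,0,0,0,0,0,0],[70,0,0,0,0,0,0],[70,0,0,0,0,0,0]],
  ],
)

```text
time: 27.75
position: [0.4714, 0.0743, 0.146]
tool_rot: [[-0.96, -0.281, -0.001], [-0.281, 0.96, -0.0], [0.001, 0.0, -1.0]]
ft_force: [-0.5, -0.5, -0.5]
finger_gap: 0.07
```

Run:
```python
from h import *
s=look('15','wrist','scene')
a=cv2.resize(cv2.imread('pics/wrist_15.png'),None,fx=1.25,fy=1.25);trayov(a,1.25,wristcal(s),'wrist',.036,T,TY);cv2.imwrite('pics/o15.png',a)
b=cv2.resize(cv2.imread('pics/scene_15.png'),None,fx=3.5,fy=3.5);overlay(b,3.5,eyes.get_calibration('scene'),'scene',3.14,3.14);trayov(b,3.5,eyes.get_calibration('scene'),'scene',.036,T,TY);cv2.imwrite('pics/z15.png',b[500:1080,590:1390])
```

```text
27.75 [0.4714 0.0743 0.146 ] [-0.5 -0.5 -0.5] gap 0.07 carton xy [0.0666 0.3062]
```

View pics/o15.png

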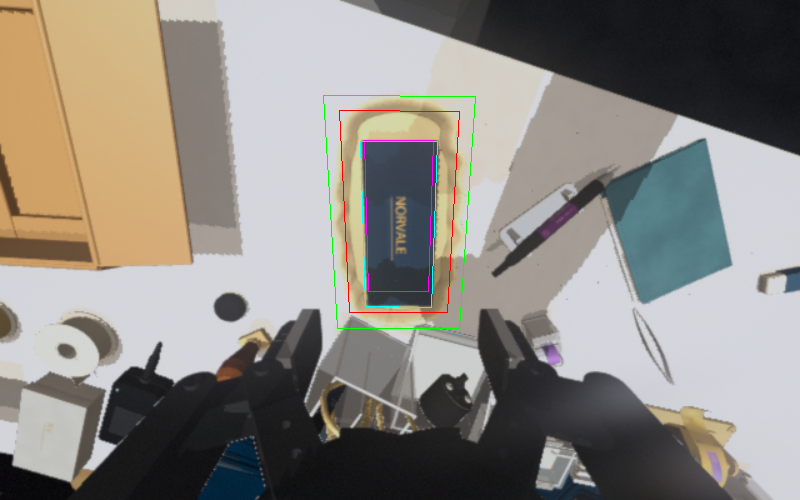

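View pics/z15.png

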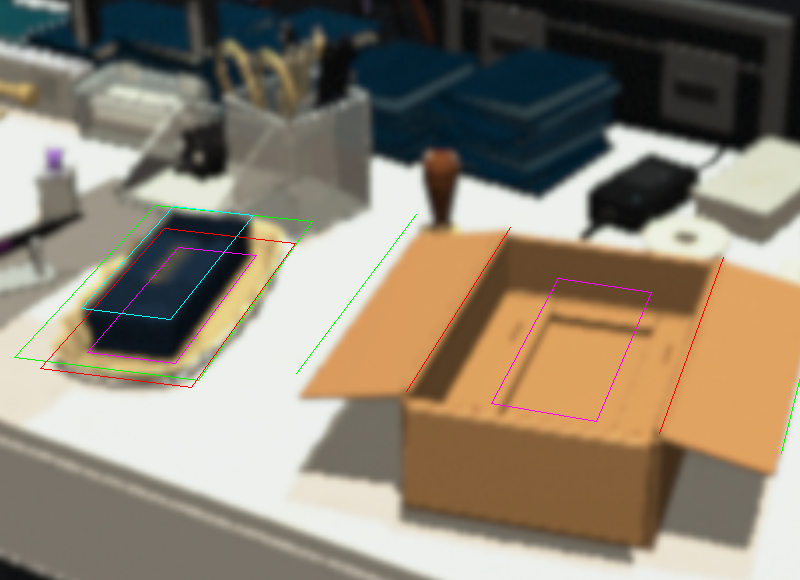

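The box lies flat at the tray's centre (its top fits the z = 36 mm overlay). Both flaps are just below level, the stamp is upright at crop (440,190), and the gripper is clear. Handing in.

```bash
python3 -c "
from station import workorder
print(workorder.job_done())"
```

```text
the job is handed in; nothing more can be done
None
```

The job is done and handed in at about 27.9 s. Both long flaps are folded right over to the outside, and the gift box is in the brass tray, right way up, let go only once it was down.

**Last checks (wrist and scene pictures, arm raised clear):**
- **Gift box:** it lies flat on the tray floor, inside the rim and centred to about 2 mm.
- **Flaps:** both are open and slightly past level, about 3.3 by eye against the overlay.
- **Stamp:** the upright wooden stamp is still standing.
- **Contact:** the wrist force read below 1 N with the gripper touching nothing.

**What disagreed or went wrong:**
- **Fingertip position:** two cameras showed the real fingertips ending about 40 mm short of the reported TCP, or about 48 mm when opened to 64 mm. The first push on the left flap therefore passed over it without touching. I worked with the measured offset afterwards, and the contact heights agreed with it.
- **Force spike:** on the second try the closed fingers briefly caught the left flap's free edge and the wrist force reached about 58 N. That is under the 120 N wrist limit. It was fingertip contact as far as I could tell, but I could not rule out the 40 N limit on the gripper's body. The flap then opened normally.
- **Stamp height:** I measured about 79 mm against the 73 mm given. I chose it because it was the only candidate behind the tray and carton.

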